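Retrieve the dropped valve covers and snap them all home

TASK

One or two of the valve block's covers have been dropped and slid under the low clear riser: draw them out onto the open table with the flat L-shaped probe, not with the fingers or the pusher. Then set every cover, including the two lying on the table, in a recess of the block (one each, any recess) and snap it fully home by pressing straight down on its knob with the standing pusher, not with the fingers or the probe. Finish with the probe lying and the pusher standing on the black tool mat, and leave the other things where they are.

Things in the scene. Friction and masses are not known exactly. Their poses are not given: they have to be found in the camera images.
- riser: fixed low clear acrylic riser, 190 mm deep (its x), 352 mm wide (its y), 58 mm tall. Origin at table level under its centre; x points from the open front to the closed back. The front edge is at x = -95 mm; inside it is clear to x = +89 mm, y = +-170 mm and 50 mm high, with clear side and back panels.
- block: fixed aluminium valve block 315 (x) x 90 (y) x 40 mm tall, origin under its centre, z up; four round recesses in a row along its x, 75 mm apart.
- cover_a_mid (a point): cover A: black plastic disc 60 mm in diameter and 12 mm thick with a grey upright round knob (26 mm diameter, 24 mm tall) at its centre; 36 mm tall in all, 70 g. The point is its centre, 18 mm above its underside; z up. May be absent; starts under the riser in its -y half.
- cover_b_mid (a point): cover B: black plastic disc 60 mm in diameter and 12 mm thick with a grey upright round knob (26 mm diameter, 24 mm tall) at its centre; 36 mm tall in all, 70 g. The point is its centre, 18 mm above its underside; z up. May be absent; starts under the riser in its +y half.
- cover_c_mid (a point): cover C: black plastic disc 60 mm in diameter and 12 mm thick with a grey upright round knob (26 mm diameter, 24 mm tall) at its centre; 36 mm tall in all, 70 g. The point is its centre, 18 mm above its underside; z up. Starts on the open table.
- cover_d_mid (a point): cover D: black plastic disc 60 mm in diameter and 12 mm thick with a grey upright round knob (26 mm diameter, 24 mm tall) at its centre; 36 mm tall in all, 70 g. The point is its centre, 18 mm above its underside; z up. Starts on the open table.
- mat: fixed black rubber tool mat 360 (x) x 170 (y) x 3 mm; origin under its centre, z up.
- probe_grip (a point): flat probe, lying: grey handle 90 (x) x 22 (y) x 30 mm tall, the point is the handle's centre, 15 mm above the underside; x points along the blade. The flat steel blade is 16 mm wide, 5 mm thick, level with the underside, and runs along +x to 205 mm from the point. At its end a 16 mm tall crossbar (10 mm thick, x 195 to 205 mm) reaches from y = -8 to y = +46 mm, so that probe and bar make an L. 220 g.
- pusher_mid (a point): pusher, standing: steel foot 48 mm in diameter and 16 mm tall with a white stem 24 mm in diameter above it, 100 mm tall in all, 250 g. The point is its centre, 50 mm above the underside of the foot; z along the stem.
- seat_1 (a point): centre of recess 1 of the block, at its top face (40 mm up). Recess 62.5 mm in diameter and 30 mm deep, with sprung steel balls in its wall. A cover set in it rests on the balls with its centre about 10 mm above this point; pushed straight down on its knob with about 10 to 18 N it snaps past them and stops on the recess floor with its centre 12 mm below this point (knob top 6 mm above the block). Any cover fits any recess.
- seat_2 (a point): centre of recess 2 of the block, at its top face (40 mm up). Recess 62.5 mm in diameter and 30 mm deep, with sprung steel balls in its wall. A cover set in it rests on the balls with its centre about 10 mm above this point; pushed straight down on its knob with about 10 to 18 N it snaps past them and stops on the recess floor with its centre 12 mm below this point (knob top 6 mm above the block). Any cover fits any recess.
- seat_3 (a point): centre of recess 3 of the block, at its top face (40 mm up). Recess 62.5 mm in diameter and 30 mm deep, with sprung steel balls in its wall. A cover set in it rests on the balls with its centre about 10 mm above this point; pushed straight down on its knob with about 10 to 18 N it snaps past them and stops on the recess floor with its centre 12 mm below this point (knob top 6 mm above the block). Any cover fits any recess.
- seat_4 (a point): centre of recess 4 of the block, at its top face (40 mm up). Recess 62.5 mm in diameter and 30 mm deep, with sprung steel balls in its wall. A cover set in it rests on the balls with its centre about 10 mm above this point; pushed straight down on its knob with about 10 to 18 N it snaps past them and stops on the recess floor with its centre 12 mm below this point (knob top 6 mm above the block). Any cover fits any recess.
- vial: bystander, not part of the job: amber bottle, 48 mm diameter, 100 mm tall. The point is the centre of its underside.
- jar: bystander, not part of the job: white jar, 70 mm diameter, 60 mm tall. The point is the centre of its underside.
- driver: bystander, not part of the job: screwdriver lying down. The point is the centre of its underside.
- tape: bystander, not part of the job: roll of tape lying flat, 90 mm diameter, 22 mm tall. The point is the centre of its underside.
- bowl: bystander, not part of the job: small steel bowl, 110 mm diameter, 40 mm tall. The point is the centre of its underside.
- connector: bystander, not part of the job: clear tube connector standing, 32 mm diameter, 50 mm tall. The point is the centre of its underside.
- pot: bystander, not part of the job: small white pot, 40 mm diameter, 50 mm tall, standing on top of the riser near its back. The point is the centre of its underside.
Not all that is in view belongs to the job. What is shaped like the part that bears pusher_mid but yellow is not meant.

How it is judged (in metres and radians):
On the way, in this order (a step that is already met when the one before it is completed fails the run):
1. every dropped cover has been drawn out from under the riser, fully clear of its front edge (x of each of cover_a_mid, cover_b_mid in the frame of riser below -0.125 m), for 0.2 s.
2. every cover is snapped home in a recess (((horizontal distance between cover_a_mid and seat_1 below 0.004 m and z of cover_a_mid in the frame of seat_1 below -0.009 m) or (horizontal distance between cover_a_mid and seat_2 below 0.004 m and z of cover_a_mid in the frame of seat_2 below -0.009 m) or (horizontal distance between cover_a_mid and seat_3 below 0.004 m and z of cover_a_mid in the frame of seat_3 below -0.009 m) or (horizontal distance between cover_a_mid and seat_4 below 0.004 m and z of cover_a_mid in the frame of seat_4 below -0.009 m)) and angle between each of cover_a_mid, cover_b_mid, cover_c_mid, cover_d_mid's own z axis and vertical below 0.1 rad and ((horizontal distance between cover_b_mid and seat_1 below 0.004 m and z of cover_b_mid in the frame of seat_1 below -0.009 m) or (horizontal distance between cover_b_mid and seat_2 below 0.004 m and z of cover_b_mid in the frame of seat_2 below -0.009 m) or (horizontal distance between cover_b_mid and seat_3 below 0.004 m and z of cover_b_mid in the frame of seat_3 below -0.009 m) or (horizontal distance between cover_b_mid and seat_4 below 0.004 m and z of cover_b_mid in the frame of seat_4 below -0.009 m)) and ((horizontal distance between cover_c_mid and seat_1 below 0.004 m and z of cover_c_mid in the frame of seat_1 below -0.009 m) or (horizontal distance between cover_c_mid and seat_2 below 0.004 m and z of cover_c_mid in the frame of seat_2 below -0.009 m) or (horizontal distance between cover_c_mid and seat_3 below 0.004 m and z of cover_c_mid in the frame of seat_3 below -0.009 m) or (horizontal distance between cover_c_mid and seat_4 below 0.004 m and z of cover_c_mid in the frame of seat_4 below -0.009 m)) and ((horizontal distance between cover_d_mid and seat_1 below 0.004 m and z of cover_d_mid in the frame of seat_1 below -0.009 m) or (horizontal distance between cover_d_mid and seat_2 below 0.004 m and z of cover_d_mid in the frame of seat_2 below -0.009 m) or (horizontal distance between cover_d_mid and seat_3 below 0.004 m and z of cover_d_mid in the frame of seat_3 below -0.009 m) or (horizontal distance between cover_d_mid and seat_4 below 0.004 m and z of cover_d_mid in the frame of seat_4 below -0.009 m))), for 0.3 s.
At the end, for the whole second after the job is handed in: Every cover sits in a recess, centred within 4 mm, level within 0.1 rad and at most 3 mm short of the floor; the probe lies flat with its handle's centre over the mat; the pusher stands upright with its centre over the mat; all at rest (all of step 2 and linear speed of each of cover_a, cover_b, cover_c, cover_d, probe, pusher below 0.02 m/s and x of probe_grip in the frame of mat between -0.18 and 0.18 m and y of probe_grip in the frame of mat between -0.085 and 0.085 m and z of probe_grip in the frame of mat below 0.03 m and angle between probe_grip's own z axis and vertical below 0.2 rad and x of pusher_mid in the frame of mat between -0.18 and 0.18 m and y of pusher_mid in the frame of mat between -0.085 and 0.085 m and z of pusher_mid in the frame of mat below 0.065 m and angle between pusher_mid's own z axis and vertical below 0.15 rad); the robot touches nothing.
It fails at once if a cover is pushed down in a recess with the fingers or the probe ((x of cover_a_mid in the frame of block between -0.15 and 0.15 m and y of cover_a_mid in the frame of block between -0.02 and 0.02 m and z of cover_a_mid in the frame of block below 0.046 m and contact force between any of the fingers, probe and cover_a above 1 N) or (x of cover_b_mid in the frame of block between -0.15 and 0.15 m and y of cover_b_mid in the frame of block between -0.02 and 0.02 m and z of cover_b_mid in the frame of block below 0.046 m and contact force between any of the fingers, probe and cover_b above 1 N) or (x of cover_c_mid in the frame of block between -0.15 and 0.15 m and y of cover_c_mid in the frame of block between -0.02 and 0.02 m and z of cover_c_mid in the frame of block below 0.046 m and contact force between any of the fingers, probe and cover_c above 1 N) or (x of cover_d_mid in the frame of block between -0.15 and 0.15 m and y of cover_d_mid in the frame of block between -0.02 and 0.02 m and z of cover_d_mid in the frame of block below 0.046 m and contact force between any of the fingers, probe and cover_d above 1 N)).
It fails at once if a cover under the riser is touched with the fingers or the pusher ((x of cover_a_mid in the frame of riser between -0.09 and 0.09 m and y of cover_a_mid in the frame of riser between -0.17 and 0.17 m and height (world z) of cover_a_mid below 0.05 m and contact force between any of the fingers, pusher and cover_a above 1 N) or (x of cover_b_mid in the frame of riser between -0.09 and 0.09 m and y of cover_b_mid in the frame of riser between -0.17 and 0.17 m and height (world z) of cover_b_mid below 0.05 m and contact force between any of the fingers, pusher and cover_b above 1 N) or (x of cover_c_mid in the frame of riser between -0.09 and 0.09 m and y of cover_c_mid in the frame of riser between -0.17 and 0.17 m and height (world z) of cover_c_mid below 0.05 m and contact force between any of the fingers, pusher and cover_c above 1 N) or (x of cover_d_mid in the frame of riser between -0.09 and 0.09 m and y of cover_d_mid in the frame of riser between -0.17 and 0.17 m and height (world z) of cover_d_mid below 0.05 m and contact force between any of the fingers, pusher and cover_d above 1 N)).
It fails at once if a bystander is pushed more than 40 mm from its place (distance of any of vial, jar, driver, tape, bowl, connector, pot from where it was at the start of the episode above 0.04 m).
Of cover_a, cover_b only 1 to 2 are there at a start; the rules pass over those that are not, and their reading is None.
At some moment in a run one of cover_c, cover_d may be knocked a few centimetres aside while the robot is not near it.
Once in a run the grip may slacken for a moment while it holds something.
It also fails if it takes over 210 s, if anything falls off the work surface, if the arm or the gripper's body presses on something with over 40 N, if the wrist force passes 120 N, or if a joint passes its speed limit or range.

ROBOT

A 7-joint arm with a two-finger parallel gripper is mounted at the origin on the work surface. World frame = base frame: x ahead of the robot, y to its left, z up, the work surface at z = 0. Lengths are in mm, angles in rad, forces in N, time in s.
With the tool pointing down it reaches from about 400 to 875 mm from the base axis. Payload 4.4 kg.
Tool frame: the origin (TCP) lies on the centre line of the jaws, within the pads' length; the fingertips stand 19 mm ahead of it and the grasp point (between the pads) is the TCP; z points along the fingers, y is the line along which they close (so a half turn about z gives the same grasp; the last joint's range is limited). The gripper opens to 85 mm and grips with 20 to 120 N. Pads are 22 mm wide; open, the fingers measure 114 mm over their backs; the gripper's body (76 mm by 85 mm) begins 54 mm behind the grasp point. The pads swing forward as they close: fully open they stand 13 mm farther back than shut.
Start: joints at [1.256, 0.628, 0.038, 1.517, -0.027, 0.996, -0.02], TCP at [160.083, -629.993, 250.313] pointing down, gripper open.
Joint ranges: [-3.06, 3.06], [-0.37, 2.12], [-1.25, 1.32], [0.18, 2.47], [-1.1, 4.24], [0.23, 1.98], [-2.94, 2.94]. Speed limits (rad/s): [2.57, 2.57, 3.14, 3.14, 3.14, 3.14, 3.14].

INTERFACE

Orientations are given as [roll, pitch, yaw] about the fixed x, y, z axes, in that order (R = Rz(yaw) Ry(pitch) Rx(roll)).
In Python, from cell import ctrl, viewer, silhouettes gives the robot as it stands.
- The arm moves only by the shell command python3 -m creep 'ROWS'. ROWS is JSON, a list of rows, each an object with "jaw": the gripper command: -1 is shut, 1 is fully open, values between are in proportion; "xyz": the shift along the tool's x, y, z in mm, a list of three; "angular": the turn, a rotation vector about the tool's x, y, z in rad, a list of three. In form: [{"jaw": jaw, "xyz": [tx, ty, tz], "angular": [rx, ry, rz]}, ...]. A call has 1 to 12 rows; each row is the pose to reach, as a shift and turn from the pose commanded when the call began, along the tool's axes at that moment; what a row does not reach only later rows make up. A row lasts 1/8 s, in which the tool goes at most 62.5 mm and 10.7 degrees, less where a joint would pass 70% of its speed; a pose out of reach is approached as far as the arm can. A call with a gripper value outside its range is refused whole. The fingers move at their own pace and stop on an object; the grip force is fixed at half the most. Time passes only in rows, so rows that repeat a pose let the fingers close. It gives the time, the measured TCP pose, the force, the opening and the grip force at its end, in the units of the state.
- ctrl.read_state(): the state, without advancing time (a new reading comes with each control period).
- viewer.get_image(name): name is "scene" or "top" or "wrist"; returns (picture, depth): 384x512x3 uint8, red, green, blue; 384x512 float32, mm along the optical axis (not along the pixel's ray), 0 where there is no reading.
- viewer.camera_model(name): a dict with "fx", "fy", "cx", "cy" (pixels), "T" (4x4, takes a point from camera to world coordinates). Camera axes: x right, y down, z forward; pixel columns grow to the right and rows downward; lengths in mm; the calibration is good to about 2 mm. A picture is of the moment at which its call begins: read the wrist's pose just before it. camera_model takes no time and is no camera call; for the wrist camera it gives the pose at the moment of the call.
- ctrl.finish_job(): hands the job in; it is judged then, once.
Trained networks look in the newest picture that a camera, given by its name, has taken for a name from the list of things; names that differ only in an ending like _2 or _b are one class to them, and where a whole thing is asked for, a point or a joint stands for the part that bears it (a point fixed in the world has none). Each returns a list of dicts, best first, with "score" (0 to 1); they miss things now and then, are a little off and sometimes report something else, mostly with a low value. They report only what shows in the picture. A call takes as long as a camera call. They do not tell look-alikes from the thing itself.
- silhouettes(camera, target): "pixels" (384x512 bool, what is visible of it) and "xy" ([column, row] in pixels, amid what is visible of it).
The state is a dict: "clock": time; "qpos": joint angles; "qd": joint speeds; "tau": joint torques, N m; "eef_pos": TCP position; "tool_rot": TCP orientation; "force": force on the tool from outside, world axes, zero at the start; "torque": the same for the moment, N m; "width": finger opening in mm; "gripper_force": force on a finger pad.
Only numpy, scipy, OpenCV 4.12 (cv2) and the standard library are available. Lean on these libraries where they do the work, as an engineer would, in place of code of your own. Each camera call takes 0.05 s, during which the arm holds its last target. There are 200 camera calls.

## Working session

There is one attempt and no reset: what is moved stays moved. The work goes in short steps, Python scripts to look and compute and a shell command to move; the robot and the scene stay as the last step left them, time stands still between calls to the robot, and variables do not carry over. Pictures are saved under pics/ and viewed, at most 17 in all, crops included, and the job is handed in when it is done.

```bash
ls; mkdir -p pics
cat > h.py <<'E'
import numpy as np, cv2
from cell import ctrl, viewer, silhouettes
from scipy.spatial.transform import Rotation as R
def snap(n, f=None):
    im,d=viewer.get_image(n)
    if f: cv2.imwrite('pics/'+f, im[:,:,::-1])
    return im,d,viewer.camera_model(n)
def ray(m,u,v):
    T=np.array(m['T']); d=T[:3,:3]@np.array([(u-m['cx'])/m['fx'],(v-m['cy'])/m['fy'],1.]); return T[:3,3],d
def atz(m,u,v,z):
    o,d=ray(m,u,v); return o+d*(z-o[2])/d[2]
def cloud(m,d):
    v,u=np.mgrid[:d.shape[0],:d.shape[1]]
    P=np.stack([(u-m['cx'])/m['fx']*d,(v-m['cy'])/m['fy']*d,d],-1)
    T=np.array(m['T']); return P@T[:3,:3].T+T[:3,3]
def proj(m,p):
    T=np.array(m['T']); c=T[:3,:3].T@(np.array(p)-T[:3,3]); return c[0]/c[2]*m['fx']+m['cx'],c[1]/c[2]*m['fy']+m['cy']
def tool(dw):  # world shift -> tool axes
    s=ctrl.read_state(); return R.from_euler('xyz',s['tool_rot']).inv().apply(dw)
E
python3 - <<'E'
from h import *
s=ctrl.read_state(); print({k:np.round(v,3) for k,v in s.items()})
for n in('scene','top'):
    im,d,m=snap(n,n+'0.png'); print(n,np.round(m['T'],3).tolist(),m['fx'],m['cx'],m['cy'])
    C=cloud(m,d)
    for t in['riser','block','cover_a_mid','mat','probe_grip','pusher_mid','seat_1','vial','jar','driver','tape','bowl','connector','pot']:
        for r in silhouettes(n,t):
            if r['score']<.25: continue
            p=r['pixels']; q=C[p&(d>0)]
            print(t,round(r['score'],2),np.round(r['xy']),p.sum(),np.round(np.median(q,0)) if len(q) else '', 'z95',np.round(np.percentile(q[:,2],95)) if len(q) else '')
E
```

```text
pics
{'clock': np.float64(0.0), 'qpos': array([ 1.256,  0.629,  0.038,  1.518, -0.027,  0.996, -0.02 ]), 'qd': array([ 0.001, -0.001,  0.   , -0.001, -0.001, -0.001, -0.001]), 'tau': array([ 0.0000e+00, -5.6340e+01,  1.2270e+00, -1.9344e+01,  1.1000e-02,
        1.1000e-02,  0.0000e+00]), 'eef_pos': array([ 159.922, -629.409,  249.399]), 'tool_rot': array([-3.14 ,  0.   ,  0.249]), 'force': array([-0.115, -0.034, -0.433]), 'torque': array([ 0.006,  0.016, -0.02 ]), 'gripper_force': np.float64(0.0), 'width': np.float64(85.063)}
scene [[-0.105, 0.649, -0.754, 1318.995], [0.994, 0.084, -0.066, 16.839], [0.02, -0.756, -0.654, 767.694], [0.0, 0.0, 0.0, 1.0]] 350.35596663008516 251.65186009754322 190.58045036744656
riser 0.67 [383. 224.] 6330 [582. 330.  58.] z95 61.0
block 0.9 [210. 208.] 2568 [ 559. -174.   36.] z95 42.0
block 0.59 [414. 241.] 343 [681. 384.  95.] z95 109.0
mat 0.66 [163. 209.] 3212 [ 558. -331.    4.] z95 6.0
mat 0.49 [181. 181.] 288 [ 463. -284.   38.] z95 104.0
probe_grip 0.81 [146. 200.] 547 [ 536. -378.   12.] z95 35.0
pusher_mid 0.84 [111. 194.] 324 [ 543. -480.   
[... 1423 characters left out ...]
[ 448. -284.   21.] z95 103.0
pusher_mid 0.5 [399. 167.] 312 [ 529. -482.   20.] z95 100.0
seat_1 0.94 [294. 184.] 3325 [ 520. -177.   36.] z95 42.0
seat_1 0.59 [348. 184.] 5639 [ 504. -335.    2.] z95 6.0
seat_1 0.57 [337. 201.] 224 [ 449. -285.   27.] z95 104.0
vial 0.68 [119. 287.] 363 [270. 328.  66.] z95 99.0
jar 0.76 [249. 105.] 467 [769. -61.  57.] z95 62.0
driver 0.53 [324. 108.] 179 [ 752. -286.   22.] z95 26.0
tape 0.66 [148. 284.] 452 [272. 240.  20.] z95 24.0
bowl 0.93 [362. 283.] 1221 [ 233. -331.   17.] z95 39.0
connector 0.63 [249. 242.] 67 [367. -16.  47.] z95 52.0
connector 0.28 [295. 184.] 3448 [ 520. -178.   36.] z95 42.0
pot 0.59 [ 98. 146.] 270 [665. 380. 101.] z95 109.0
```

View pics/top0.png

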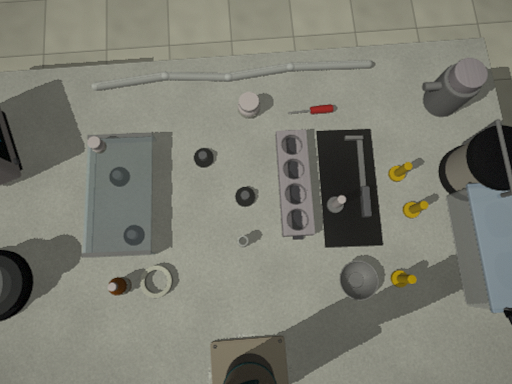

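View pics/scene0.png

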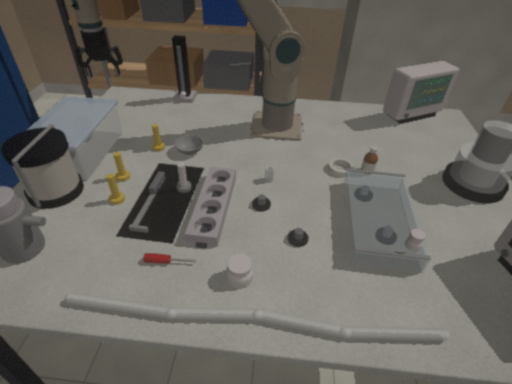

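Top view: the white pusher is at (337,204); the yellow look-alikes at (400,172), (413,208) and (403,278) are not meant. The probe handle is at (366,202), with its bar at (352,137). The covers under the riser are at (120,176) and (135,235), the free covers at (204,157) and (245,196). The riser's open front faces right, towards -y.

```bash
python3 -m creep '[{"jaw":1,"xyz":[403,-207,-150],"angular":[0,0,0.249]},{"jaw":1,"xyz":[403,-207,-150],"angular":[0,0,0.249]},{"jaw":1,"xyz":[403,-207,-150],"angular":[0,0,0.249]},{"jaw":1,"xyz":[403,-207,-150],"angular":[0,0,0.249]},{"jaw":1,"xyz":[403,-207,-150],"angular":[0,0,0.249]},{"jaw":1,"xyz":[403,-207,-150],"angular":[0,0,0.249]},{"jaw":1,"xyz":[403,-207,-150],"angular":[0,0,0.249]},{"jaw":1,"xyz":[403,-207,-150],"angular":[0,0,0.249]},{"jaw":1,"xyz":[403,-207,-150],"angular":[0,0,0.249]},{"jaw":1,"xyz":[403,-207,-150],"angular":[0,0,0.249]},{"jaw":1,"xyz":[403,-207,-150],"angular":[0,0,0.249]}]'
python3 - <<'E'
from h import *
im,d,m=snap('wrist','w1.png'); C=cloud(m,d)
np.savez('w1.npz',im=im,d=d,T=m['T'])
print(np.round(m['T'],3).tolist(),m['fx'],m['cx'],m['cy'])
for t in['block','mat','probe_grip','pusher_mid','cover_a_mid']:
    for r in silhouettes('wrist',t):
        if r['score']<.25: continue
        p=r['pixels']; q=C[p&(d>0)]
        print(t,round(r['score'],2),np.round(r['xy']),p.sum(),np.round(np.median(q,0)),'z95',np.round(np.percentile(q[:,2],95)))
        if t in('probe_grip','block'):
            h=q[(q[:,2]>26)&(q[:,2]<48)]; print(len(h),cv2.minAreaRect(h[:,:2].astype(np.float32)))
            if t=='probe_grip': print(cv2.minAreaRect(q[:,:2].astype(np.float32)))
        if t=='pusher_mid':
            h=q[q[:,2]>92]; print(len(h), np.round(h.mean(0)) if len(h) else 0)
E
```

```text
clock: 2.88
eef_pos: [498.3, -331.5, 400.0]
tool_rot: [3.141, 0.001, -0.003]
force: [0.1, 0.5, -0.0]
width: 85.3
gripper_force: 0.0
[[-0.003, -0.963, -0.271, 567.249], [-1.0, 0.003, 0.001, -330.897], [0.0, 0.271, -0.963, 522.906], [0.0, 0.0, 0.0, 1.0]] 275.9200596264924 254.30473152846216 189.27038586693772
block 0.57 [162. 121.] 10836 [ 552. -171.   38.] z95 41.0
6530 ((530.5146484375, -173.0856170654297), (91.21147918701172, 315.7060852050781), 88.4583511352539)
mat 0.91 [255. 128.] 15352 [ 540. -332.    3.] z95 4.0
probe_grip 0.96 [281. 124.] 1784 [ 547. -380.    9.] z95 33.0
582 ((457.2230529785156, -376.6412658691406), (22.02649688720703, 88.72245788574219), 86.5394515991211)
((539.8412475585938, -373.65081787109375), (252.17225646972656, 52.300289154052734), 1.6856231689453125)
pusher_mid 0.8 [350. 197.] 704 [ 429. -504.   35.] z95 100.0
157 [ 424. -508.   99.]
pusher_mid 0.7 [343. 130.] 712 [ 538. -477.   35.] z95 100.0
192 [ 536. -483.   99.]
pusher_mid 0.68 [313. 282.] 794 [ 239. -442.   28.] z95 100.0
141 [ 232. -444.   98.]
pusher_mid 0.67 [229. 175.] 646 [ 462. -291.   20.] z95 103.0
185 [ 457. -288.  102.]
cover_a_mid 0.34 [233. 176.] 572 [ 462. -291.   30.] z95 103.0
```

View pics/w1.png

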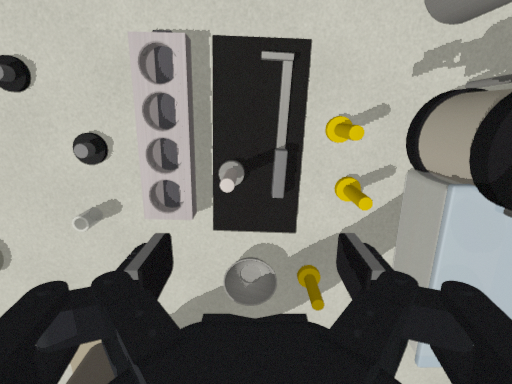

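Wrist view: the white pusher is at (229,176), the probe handle at (280,173) with its bar at (278,56) pointing left, and the block at (165,125). The measured sizes match the text: handle 22x89 mm, block 91x316 mm.

```bash
python3 -m creep '[{"jaw":0,"xyz":[-41,45,60],"angular":[0,0,0.058]},{"jaw":0,"xyz":[-41,45,120],"angular":[0,0,0.058]},{"jaw":0,"xyz":[-41,45,180],"angular":[0,0,0.058]},{"jaw":0,"xyz":[-41,45,240],"angular":[0,0,0.058]},{"jaw":0,"xyz":[-41,45,280],"angular":[0,0,0.058]},{"jaw":0,"xyz":[-41,45,280],"angular":[0,0,0.058]}]'
python3 - <<'E'
from h import *
im,d,m=snap('wrist','w2.png'); C=cloud(m,d); m0=(C[...,2]>26)&(C[...,2]<40)&(d>0)&(abs(C[...,1]+377)<30)&(abs(C[...,0]-457)<70)
q=C[m0]; print(len(q)); print(cv2.minAreaRect(q[:,:2].astype(np.float32)),np.median(q[:,2]),q.min(0),q.max(0))
E
```

```text
clock: 3.92
eef_pos: [456.3, -373.3, 116.9]
tool_rot: [-3.137, 0.007, -0.058]
force: [0.3, -0.3, 0.9]
width: 42.7
gripper_force: 0.0
2959
((459.33819580078125, -378.7081604003906), (22.02359390258789, 89.34746551513672), 86.94650268554688) 35.033910028717486 [ 414.60060904 -391.49222158   26.01942682] [ 504.35973466 -365.4167296    37.3771573 ]
```

```bash
python3 -m creep '[{"jaw":0,"xyz":[1,2,45],"angular":[0,0,0]},{"jaw":0,"xyz":[1,2,80],"angular":[0,0,0]},{"jaw":0,"xyz":[1,2,94],"angular":[0,0,0]},{"jaw":0,"xyz":[1,2,94],"angular":[0,0,0]},{"jaw":-1,"xyz":[1,2,94],"angular":[0,0,0]},{"jaw":-1,"xyz":[1,2,94],"angular":[0,0,0]},{"jaw":-1,"xyz":[1,2,94],"angular":[0,0,0]},{"jaw":-1,"xyz":[1,2,94],"angular":[0,0,0]}]'
```

```text
clock: 4.97
eef_pos: [460.8, -378.2, 28.5]
tool_rot: [3.14, -0.003, -0.058]
force: [0.3, 0.3, 6.5]
width: 20.9
gripper_force: 60.4
```

```bash
python3 -m creep '[{"jaw":-1,"xyz":[0,0,-60],"angular":[0,0,0]},{"jaw":-1,"xyz":[0,0,-120],"angular":[0,0,0]},{"jaw":-1,"xyz":[0,0,-180],"angular":[0,0,0]},{"jaw":-1,"xyz":[13,-469,-320],"angular":[0,0,-1.63]},{"jaw":-1,"xyz":[13,-469,-320],"angular":[0,0,-1.63]},{"jaw":-1,"xyz":[13,-469,-320],"angular":[0,0,-1.63]},{"jaw":-1,"xyz":[13,-469,-320],"angular":[0,0,-1.63]},{"jaw":-1,"xyz":[13,-469,-320],"angular":[0,0,-1.63]},{"jaw":-1,"xyz":[13,-469,-320],"angular":[0,0,-1.63]},{"jaw":-1,"xyz":[13,-469,-320],"angular":[0,0,-1.63]},{"jaw":-1,"xyz":[13,-469,-320],"angular":[0,0,-1.63]},{"jaw":-1,"xyz":[13,-469,-320],"angular":[0,0,-1.63]}]'
python3 -m creep '[{"jaw":-1,"xyz":[0,0,0],"angular":[0,0,0]},{"jaw":-1,"xyz":[0,0,0],"angular":[0,0,0]},{"jaw":-1,"xyz":[0,0,0],"angular":[0,0,0]},{"jaw":-1,"xyz":[0,0,0],"angular":[0,0,0]}]'
python3 - <<'E'
from h import *
print(np.round(ctrl.read_state()['qpos'],2))
im,d,m=snap('wrist','w3.png'); C=cloud(m,d)
for t in['riser','cover_a_mid','probe_grip']:
    for r in silhouettes('wrist',t):
        if r['score']<.25: continue
        p=r['pixels']; q=C[p&(d>0)]
        print(t,round(r['score'],2),np.round(r['xy'],1),p.sum(),np.round(np.median(q,0)),np.round(atz(m,*r['xy'],18)))
        if t=='riser':
            h=q[(q[:,2]>52)&(q[:,2]<64)]; print(len(h),cv2.minAreaRect(h[:,:2].astype(np.float32)))
        if t=='probe_grip': print(cv2.minAreaRect(q[:,:2].astype(np.float32)),np.percentile(q[:,2],[5,95]))
im,d,m=snap('top'); C=cloud(m,d)
for t in['riser','cover_a_mid']:
    for r in silhouettes('top',t):
        q=C[r['pixels']&(d>0)]; h=q[(q[:,2]>52)&(q[:,2]<64)]
        print('top',t,round(r['score'],2),np.round(r['xy'],1),np.round(atz(m,*r['xy'],18)),len(h), cv2.minAreaRect(h[:,:2].astype(np.float32)) if len(h)>9 else '')
E
```

```text
clock: 6.48
eef_pos: [499.8, 95.8, 348.5]
tool_rot: [3.138, -0.003, 1.585]
force: [-0.3, -1.4, -2.9]
width: 20.7
gripper_force: 59.7
clock: 6.98
eef_pos: [499.8, 89.7, 346.3]
tool_rot: [-3.141, 0.0, 1.57]
force: [0.1, 0.3, -2.5]
width: 20.7
gripper_force: 59.6
[ 0.08  0.34 -0.42  1.76  0.16  1.07 -0.4 ]
riser 0.9 [302.1  26.4] 12045 [559. 270.  58.] [570. 279.  18.]
11577 ((529.0810546875, 270.8239440917969), (62.68751525878906, 356.52471923828125), 88.98824310302734)
cover_a_mid 0.52 [332.2 149.1] 1069 [628.  96.  12.] [627. 100.  18.]
probe_grip 0.65 [257.7 178.3] 12046 [500. 129. 348.] [506.  52.  18.]
((492.3752746582031, 53.57862854003906), (74.7496337890625, 407.1693115234375), 2.612112283706665) [323.9406072  350.78625503]
top riser 0.64 [116.  208.6] [491. 352.  18.] 6242 ((529.23828125, 334.6456604003906), (191.9978485107422, 357.32330322265625), 88.86206817626953)
top riser 0.46 [296.  185.1] [ 520. -182.   18.] 0 
top cover_a_mid 0.55 [115.3 205.5] [500. 354.  18.] 6259 ((529.23828125, 334.6456604003906), (191.9978485107422, 357.32330322265625), 88.86206817626953)
```

View pics/w3.png

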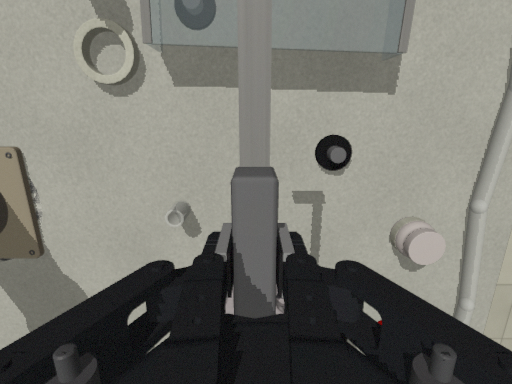

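Run:
```python
from h import *
for n,b in(('top',(90,140,152,252)),('scene',(345,175,420,262))):
    im=cv2.imread(f'pics/{n}0.png'); m=viewer.camera_model(n); g=cv2.cvtColor(im,cv2.COLOR_BGR2GRAY).astype(int)
    u0,v0,u1,v1=b; c=g[v0:v1,u0:u1]; print(n,np.percentile(c,[1,5,10,50]))
    for th in(85,95,105):
        k=(c<th).astype(np.uint8); N,L,S,Ce=cv2.connectedComponentsWithStats(k)
        for i in range(1,N):
            if 60<S[i,4]<1500:
                x,y,w,h=S[i,:4]; print(th,S[i],'cen',np.round(Ce[i]+[u0,v0],1),'world z12',np.round(atz(m,u0+x+(w-1)/2,v0+y+(h-1)/2,10)[:2]))
    cv2.imwrite(f'pics/{n}c.png',cv2.resize(im[v0:v1,u0:u1],None,fx=5,fy=5,interpolation=cv2.INTER_CUBIC))
a=cv2.imread('pics/topc.png');b=cv2.imread('pics/scenec.png');h=max(a.shape[0],b.shape[0])
o=np.zeros((h,a.shape[1]+b.shape[1],3),np.uint8);o[:a.shape[0],:a.shape[1]]=a;o[:b.shape[0],a.shape[1]:]=b;cv2.imwrite('pics/both.png',o)
```

```text
top [ 64.  68.  91. 114.]
85 [ 20  27  20  20 254] cen [119.9 176.7] world z12 [589. 344.]
85 [ 34  85  21  20 267] cen [134.3 234.9] world z12 [412. 303.]
95 [ 5  0 12 13 82] cen [101.6 146.2] world z12 [690. 401.]
95 [ 19  27  21  20 327] cen [119.1 176.4] world z12 [589. 345.]
95 [ 33  85  22  21 352] cen [133.7 234.9] world z12 [411. 304.]
105 [ 5  0 12 14 98] cen [101.6 146.7] world z12 [689. 401.]
105 [ 19  26  22  21 348] cen [119.1 176.3] world z12 [591. 344.]
105 [ 33  84  22  22 374] cen [133.6 234.8] world z12 [412. 304.]
scene [ 72.  83.  93. 111.]
85 [ 10  13  18  13 142] cen [362.8 195.1] world z12 [415. 309.]
85 [ 31  53  21  17 203] cen [385.1 236.9] world z12 [596. 349.]
95 [  9  12  19  15 215] cen [363.2 194.1] world z12 [415. 307.]
95 [  0  48  17  39 253] cen [349.8 244.3] world z12 [631. 250.]
95 [ 30  52  22  18 307] cen [385.6 235.5] world z12 [594. 348.]
95 [16 80 21  7 75] cen [370.7 258.2] world z12 [683. 293.]
105 [   0    9   75   78 1176] cen [366.1 243.4] world z12 [542. 347.]
105 [ 64   9  11  18 142] cen [415.1 191.8] world z12 [386. 478.]
105 [  9  11  20  17 252] cen [363.2 193.8] world z12 [415. 309.]
105 [ 30  51  23  20 350] cen [385.9 235.4] world z12 [594. 349.]
105 [ 59  57  14  18 124] cen [409.5 241.5] world z12 [605. 416.]
```

View pics/both.png

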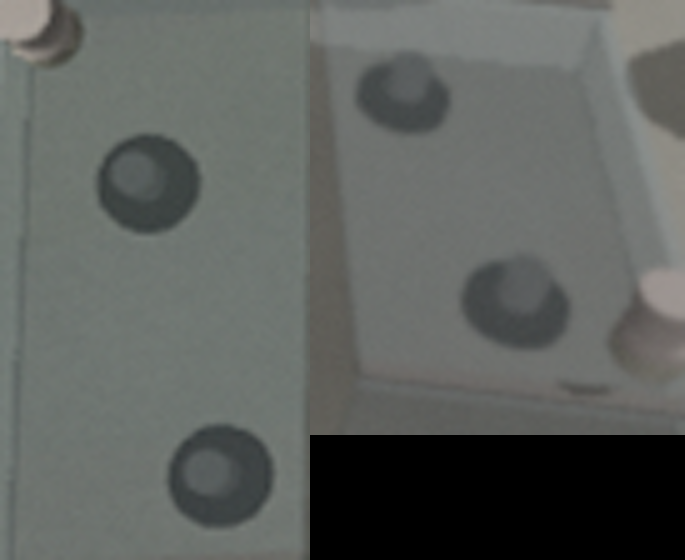

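Crop: two covers show under the riser, at about (592,346) and (413,306). The free covers at (627,98) and (508,-10) stand in the probe's path. I'll lay the probe on the free table and seat those two first.

```bash
python3 -m creep '[{"jaw":-1,"xyz":[-65,-65,60],"angular":[0,0,0]},{"jaw":-1,"xyz":[-65,-65,120],"angular":[0,0,0]},{"jaw":-1,"xyz":[-65,-65,180],"angular":[0,0,0]},{"jaw":-1,"xyz":[-65,-65,240],"angular":[0,0,0]},{"jaw":-1,"xyz":[-65,-65,290],"angular":[0,0,0]},{"jaw":-1,"xyz":[-65,-65,310],"angular":[0,0,0]},{"jaw":-1,"xyz":[-65,-65,319],"angular":[0,0,0]},{"jaw":-1,"xyz":[-65,-65,319],"angular":[0,0,0]},{"jaw":0,"xyz":[-65,-65,319],"angular":[0,0,0]},{"jaw":0,"xyz":[-65,-65,319],"angular":[0,0,0]},{"jaw":0,"xyz":[-65,-65,319],"angular":[0,0,0]}]'
python3 -m creep '[{"jaw":0,"xyz":[0,0,-40],"angular":[0,0,0]},{"jaw":0,"xyz":[0,0,-90],"angular":[0,0,0]},{"jaw":0,"xyz":[-40,60,-150],"angular":[0,0,0]},{"jaw":1,"xyz":[-85,110,-210],"angular":[0,0,0]},{"jaw":1,"xyz":[-85,110,-270],"angular":[0,0,0]},{"jaw":1,"xyz":[-85,110,-320],"angular":[0,0,0]},{"jaw":1,"xyz":[-85,110,-320],"angular":[0,0,0]},{"jaw":1,"xyz":[-85,110,-320],"angular":[0,0,0]}]'
python3 - <<'E'
from h import *
im,d,m=snap('wrist','w4.png'); C=cloud(m,d)
def knobs(C,d,lab):
    for t in['cover_c_mid','probe_grip']:
        for r in silhouettes('wrist',t):
            if r['score']<.25: continue
            p=r['pixels']; q=C[p&(d>0)]
            h=q[(q[:,2]>29)&(q[:,2]<42)]
            print(t,round(r['score'],2),np.round(r['xy'],1),p.sum(),'disc',np.round(np.median(q,0)),'top',len(h), np.round(h.mean(0),1) if len(h) else '', np.round((h.min(0)+h.max(0))/2,1) if len(h) else '')
            if t=='probe_grip' and len(h)>9: print(cv2.minAreaRect(h[:,:2].astype(np.float32)))
knobs(C,d,'')
E
```

```text
clock: 8.7
eef_pos: [435.5, 25.2, 27.8]
tool_rot: [3.14, 0.0, 1.572]
force: [-0.0, -0.1, 0.0]
width: 42.8
gripper_force: 0.0
clock: 9.7
eef_pos: [546.3, -59.7, 349.9]
tool_rot: [3.136, 0.001, 1.571]
force: [0.3, 0.8, -1.7]
width: 85.5
gripper_force: 0.0
cover_c_mid 0.65 [227.5 130.3] 1027 disc [501. -23.  10.] top 218 [499.8 -24.1  33.7] [499.9 -24.1  33.2]
probe_grip 0.67 [184.6  79.9] 1798 disc [435.  54.  18.] top 99 [434.4  22.9  29.4] [434.1  20.4  30. ]
((434.2120666503906, 20.41322898864746), (18.3480167388916, 83.27696990966797), 0.23587828874588013)
```

View pics/w4.png

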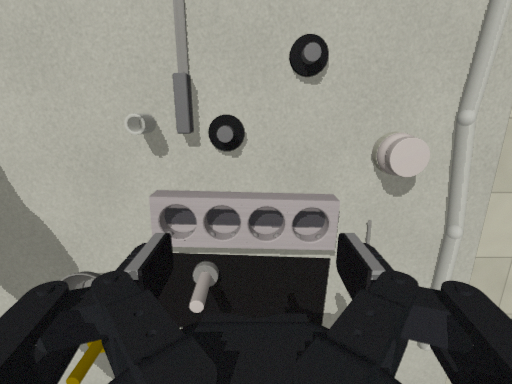

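```bash
python3 -m creep '[{"jaw":1,"xyz":[36,-47,60],"angular":[0,0,1.6]},{"jaw":1,"xyz":[36,-47,120],"angular":[0,0,1.6]},{"jaw":1,"xyz":[36,-47,170],"angular":[0,0,1.6]},{"jaw":1,"xyz":[36,-47,170],"angular":[0,0,1.6]},{"jaw":1,"xyz":[36,-47,170],"angular":[0,0,1.6]},{"jaw":0,"xyz":[36,-47,170],"angular":[0,0,1.6]},{"jaw":0,"xyz":[36,-47,170],"angular":[0,0,1.6]},{"jaw":0,"xyz":[36,-47,170],"angular":[0,0,1.6]},{"jaw":0,"xyz":[36,-47,170],"angular":[0,0,1.6]},{"jaw":0,"xyz":[36,-47,170],"angular":[0,0,1.6]},{"jaw":0,"xyz":[36,-47,170],"angular":[0,0,1.6]},{"jaw":0,"xyz":[36,-47,170],"angular":[0,0,1.6]}]'
cat >> h.py <<'E'
def look(names=('cover_c_mid',), zr=(29,44), f=None):
    im,d,m=snap('wrist',f); C=cloud(m,d); s=ctrl.read_state(); print('tcp',np.round(s['eef_pos'],1),np.round(s['tool_rot'],3))
    for t in names:
        for r in silhouettes('wrist',t):
            if r['score']<.25: continue
            q=C[r['pixels']&(d>0)]; h=q[(q[:,2]>zr[0])&(q[:,2]<zr[1])]
            if len(h)>9: print(t,round(r['score'],2),np.round(r['xy']),'top',len(h),'mid',np.round((h.min(0)+h.max(0))/2,1),'ext',np.round(np.ptp(h,0)),'z',np.round(np.median(h[:,2]),1))
    return im,d,m,C
def holes(C,d,z=40,c=(530,-173)):
    # points well below the block top in the block's footprint -> circle fit of top-face rim
    top=(abs(C[...,2]-z)<4)&(d>0)
    ii=((~top)*255).astype(np.uint8)
    return top
E
python3 - <<'E'
from h import *
im,d,m,C=look(f='w5.png')
E
```

```text
clock: 11.35
eef_pos: [497.7, -23.8, 177.1]
tool_rot: [-3.141, 0.001, -0.027]
force: [0.4, -0.4, 0.5]
width: 42.9
gripper_force: 0.0
tcp [497.8 -23.8 177.2] [-3.141  0.    -0.028]
cover_c_mid 0.94 [255. 172.] top 528 mid [501.8 -24.3  33.5] ext [26. 25.  8.] z 35.5
cover_c_mid 0.48 [141. 233.] top 615 mid [436.3  21.5  30.2] ext [20. 87.  2.] z 29.6
```

```bash
python3 -m creep '[{"jaw":0,"xyz":[3.5,0.4,60],"angular":[0,0,0]},{"jaw":0,"xyz":[3.5,0.4,115],"angular":[0,0,0]},{"jaw":0,"xyz":[3.5,0.4,144],"angular":[0,0,0]},{"jaw":0,"xyz":[3.5,0.4,144],"angular":[0,0,0]},{"jaw":-1,"xyz":[3.5,0.4,144],"angular":[0,0,0]},{"jaw":-1,"xyz":[3.5,0.4,144],"angular":[0,0,0]},{"jaw":-1,"xyz":[3.5,0.4,144],"angular":[0,0,0]},{"jaw":-1,"xyz":[3.5,0.4,144],"angular":[0,0,0]}]'
python3 -m creep '[{"jaw":-1,"xyz":[0,0,-60],"angular":[0,0,0]},{"jaw":-1,"xyz":[0,0,-120],"angular":[0,0,0]},{"jaw":-1,"xyz":[0,62,-140],"angular":[0,0,0]},{"jaw":-1,"xyz":[-10,100,-140],"angular":[0,0,0]},{"jaw":-1,"xyz":[-10,100,-140],"angular":[0,0,0]},{"jaw":-1,"xyz":[-10,100,-140],"angular":[0,0,0]},{"jaw":-1,"xyz":[-10,100,-140],"angular":[0,0,0]}]'
python3 - <<'E'
from h import *
im,d,m,C=look(('cover_c_mid','block','seat_1'),(34,46),f='w6.png')
np.savez('w6.npz',d=d,C=C,im=im,T=m['T'])
E
```

```text
clock: 12.45
eef_pos: [501.7, -24.3, 33.7]
tool_rot: [3.142, -0.001, -0.028]
force: [-0.0, 0.7, 1.1]
width: 24.0
gripper_force: 58.9
clock: 13.32
eef_pos: [488.9, -122.4, 173.2]
tool_rot: [-3.141, 0.0, -0.026]
force: [0.2, 0.7, -0.4]
width: 23.8
gripper_force: 59.1
tcp [ 488.9 -122.4  173.2] [-3.141  0.    -0.026]
cover_c_mid 0.68 [314. 107.] top 12676 mid [ 509.7 -172.4   38.1] ext [271.  97.   8.] z 39.3
block 0.89 [314. 107.] top 12630 mid [ 509.7 -172.4   38.1] ext [271.  97.   8.] z 39.3
seat_1 0.81 [313. 106.] top 12616 mid [ 509.6 -172.4   38.1] ext [271.  97.   8.] z 39.3
```

View pics/w6.png

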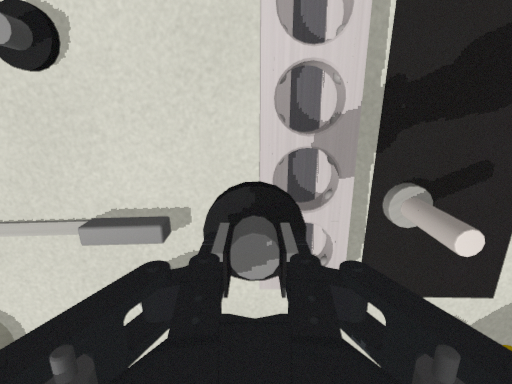

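```bash
cat >> h.py <<'E'
def recess(C,d,m,T=None):
    o,_=ray(m,0,0); s=(40-o[2])/(C[...,2]-o[2]); P=o+(C-o)*s[...,None]  # each pixel's ray at z=40
    zz=np.where(d>0,C[...,2],20)
    ang=-1.54*np.pi/180; ux=np.array([np.cos(ang),np.sin(ang)]); uy=np.array([-ux[1],ux[0]])
    Q=P[...,:2]-[530.5,-173]; bx=Q@ux; by=Q@uy
    k=((zz<37)&(abs(bx)<153)&(abs(by)<40)).astype(np.uint8)
    N,L,S,_=cv2.connectedComponentsWithStats(k)
    for i in range(1,N):
        if S[i,4]<250: continue
        cn=max(cv2.findContours((L==i).astype(np.uint8),cv2.RETR_EXTERNAL,cv2.CHAIN_APPROX_NONE)[0],key=len)[:,0]
        pts=P[cn[:,1],cn[:,0],:2]; A=np.c_[2*pts,np.ones(len(pts))]
        for _ in range(4):
            x=np.linalg.lstsq(A,(pts**2).sum(1),rcond=None)[0]; r=np.sqrt(x[2]+x[0]**2+x[1]**2)
            e=abs(np.hypot(*(pts-x[:2]).T)-r); pts=pts[e<3] if (e<3).sum()>20 else pts; A=np.c_[2*pts,np.ones(len(pts))]
        print('hole',np.round(x[:2],1),'r',round(r,1),'n',len(pts),'px',np.round(cn.mean(0)))
E
python3 - <<'E'
from h import *
m=viewer.camera_model('wrist')
for f in('w1','w6'):
    z=np.load(f+'.npz'); m=dict(m); m['T']=z['T']; d=z['d']; recess(cloud(m,d),d,m); print()
m=viewer.camera_model('top'); im,d=viewer.get_image('top'); recess(cloud(m,d),d,m)
E
```

```text
hole [ 642.7 -176.6] r 30.3 n 118 px [158.  62.]
hole [ 568.2 -174.9] r 30.2 n 107 px [161. 111.]
hole [ 493.7 -172.8] r 30.1 n 99 px [165. 155.]
hole [ 419.1 -170.9] r 30.1 n 98 px [167. 196.]

hole [ 636.2 -175.8] r 25.7 n 81 px [316.  16.]
hole [ 568.  -173.3] r 30.4 n 221 px [311.  97.]
hole [ 494.1 -171.5] r 30.3 n 162 px [308. 178.]
hole [ 426.2 -184.1] r 18.3 n 31 px [319. 243.]

hole [ 414.2 -164.8] r 31.1 n 38 px [293. 221.]h.py:34: RuntimeWarning: divide by zero encountered in divide
  o,_=ray(m,0,0); s=(40-o[2])/(C[...,2]-o[2]); P=o+(C-o)*s[...,None]  # each pixel's ray at z=40
h.py:34: RuntimeWarning: invalid value encountered in multiply
  o,_=ray(m,0,0); s=(40-o[2])/(C[...,2]-o[2]); P=o+(C-o)*s[...,None]  # each pixel's ray at z=40
```

```bash
cat >> h.py <<'E'
def circ(p):
    for _ in range(5):
        x=np.linalg.lstsq(np.c_[2*p,np.ones(len(p))],(p**2).sum(1),rcond=None)[0]; r=np.sqrt(x[2]+x[0]**2+x[1]**2)
        e=abs(np.hypot(*(p-x[:2]).T)-r); k=e<max(1.5,2*np.median(e)); p=p[k]
    return x[:2],r,len(p)
def inhand(C,d,m,tcp,dz=21.7):
    zt=tcp[2]-dz; o,_=ray(m,0,0); 
    k=((abs(C[...,2]-zt)<4)&(d>0)&(np.hypot(C[...,0]-tcp[0],C[...,1]-tcp[1])<40)).astype(np.uint8)
    q=C[k>0]; print('disc z',np.median(q[:,2]),'exp',zt,len(q))
    cn=max(cv2.findContours(k,cv2.RETR_EXTERNAL,cv2.CHAIN_APPROX_NONE)[0],key=len)[:,0]
    p=C[cn[:,1],cn[:,0],:2]; p=p[np.hypot(*(p-np.array(tcp[:2])).T)>24]
    c,r,n=circ(p); print('disc centre',np.round(c,1),'r',round(r,1),n,'off',np.round(c-np.array(tcp[:2]),1))
E
python3 - <<'E'
from h import *
m=dict(viewer.camera_model('wrist')); z=np.load('w6.npz'); m['T']=z['T']; inhand(cloud(m,z['d']),z['d'],m,ctrl.read_state()['eef_pos'])
E
```

```text
disc z 150.88389375811275 exp 151.52667982237492 3321
disc centre [ 489.8 -121.8] r 29.1 158 off [1.  1.4]
```

```bash
python3 -m creep '[{"jaw":-1,"xyz":[5.5,50,0],"angular":[0,0,0]},{"jaw":-1,"xyz":[5.5,50,40],"angular":[0,0,0]},{"jaw":-1,"xyz":[5.5,50,80],"angular":[0,0,0]},{"jaw":-1,"xyz":[5.5,50,92],"angular":[0,0,0]},{"jaw":-1,"xyz":[5.5,50,96],"angular":[0,0,0]},{"jaw":-1,"xyz":[5.5,50,100],"angular":[0,0,0]},{"jaw":-1,"xyz":[5.5,50,103],"angular":[0,0,0]},{"jaw":-1,"xyz":[5.5,50,103],"angular":[0,0,0]}]'
```

```text
clock: 14.58
eef_pos: [493.3, -173.7, 70.8]
tool_rot: [-3.141, -0.001, -0.028]
force: [0.2, 1.4, 0.3]
width: 23.9
gripper_force: 59.3
```

```bash
python3 -m creep '[{"jaw":-1,"xyz":[0,0,2],"angular":[0,0,0]},{"jaw":-1,"xyz":[0,0,4],"angular":[0,0,0]},{"jaw":-1,"xyz":[0,0,4],"angular":[0,0,0]}]'
```

```text
clock: 14.95
eef_pos: [493.0, -173.8, 66.3]
tool_rot: [-3.141, -0.0, -0.028]
force: [0.7, 2.6, -0.5]
width: 24.1
gripper_force: 59.3
```

```bash
python3 -m creep '[{"jaw":0,"xyz":[0,0,0],"angular":[0,0,0]},{"jaw":0,"xyz":[0,0,0],"angular":[0,0,0]},{"jaw":0,"xyz":[0,0,-40],"angular":[0,0,0]},{"jaw":0,"xyz":[0,0,-100],"angular":[0,0,0]},{"jaw":0,"xyz":[127,-273,-120],"angular":[0,0,0]},{"jaw":0,"xyz":[127,-273,-120],"angular":[0,0,0]},{"jaw":0,"xyz":[127,-273,-120],"angular":[0,0,0]},{"jaw":0,"xyz":[127,-273,-120],"angular":[0,0,0]},{"jaw":0,"xyz":[127,-273,-120],"angular":[0,0,0]},{"jaw":0,"xyz":[127,-273,-120],"angular":[0,0,0]},{"jaw":0,"xyz":[127,-273,-120],"angular":[0,0,0]},{"jaw":0,"xyz":[127,-273,-120],"angular":[0,0,0]}]'
python3 - <<'E'
from h import *
look()
E
```

```text
clock: 16.45
eef_pos: [626.9, 92.9, 186.1]
tool_rot: [3.14, 0.001, -0.031]
force: [-0.9, -0.4, 0.6]
width: 42.7
gripper_force: 0.0
tcp [627.1  93.  186.2] [ 3.14e+00  1.00e-03 -3.10e-02]
cover_c_mid 0.69 [493. 289.] top 1319 mid [ 491.9 -165.    37.9] ext [63. 54. 12.] z 42.3
cover_c_mid 0.26 [408.  19.] top 913 mid [767.7 -51.5  36.4] ext [39. 58. 15.] z 34.5
```

Run:
```python
from h import *
snap('wrist','w7.png'); im,d,m=snap('top'); 
for r in silhouettes('top','cover_c_mid'): print(r['score'],r['xy'],atz(m,*r['xy'],18))
w=cv2.imread('pics/w7.png'); o=np.hstack([w[:, :],im[:,:,::-1]]); cv2.imwrite('pics/w7b.png',cv2.resize(o,(800,300)))
```

```text
0.59 [298.9, 195.9] [ 486.65925563 -186.75025495   18.        ]
```

View pics/w7b.png

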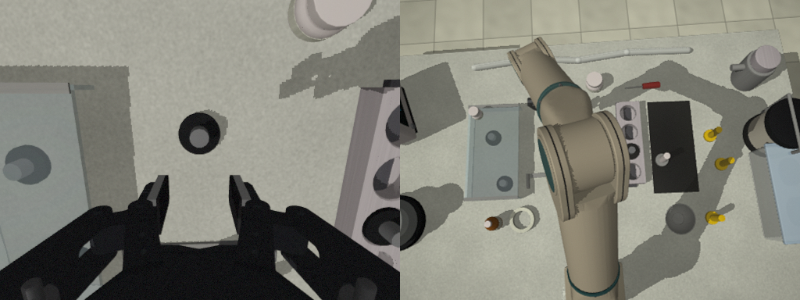

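The wrist view (halved) shows the cover just ahead of the fingers, at full-scale pixel (256,170); the network missed it. I'll measure it from depth.

```bash
cat >> h.py <<'E'
def knob(C,d,c,zr=(29,44),R0=45):
    k=(d>0)&(C[...,2]>zr[0])&(C[...,2]<zr[1])&(np.hypot(C[...,0]-c[0],C[...,1]-c[1])<R0)
    h=C[k]; zt=np.percentile(h[:,2],90); t=h[h[:,2]>zt-4]; print('knob n',len(t),'mid',np.round((t.min(0)+t.max(0))/2,1),'ext',np.round(np.ptp(t,0)),'z',round(zt,1))
E
python3 - <<'E'
from h import *
im,d,m=snap('wrist'); C=cloud(m,d); s=ctrl.read_state(); print(s['eef_pos']); knob(C,d,(630,93))
E
```

```text
[627.34530484  94.62285316 186.43269886]
knob n 479 mid [632.3  93.4  34.9] ext [25. 25.  5.] z 36.3
```

```bash
python3 -m creep '[{"jaw":0,"xyz":[5,1,60],"angular":[0,0,0]},{"jaw":0,"xyz":[5,1,120],"angular":[0,0,0]},{"jaw":0,"xyz":[5,1,152],"angular":[0,0,0]},{"jaw":0,"xyz":[5,1,152],"angular":[0,0,0]},{"jaw":-1,"xyz":[5,1,152],"angular":[0,0,0]},{"jaw":-1,"xyz":[5,1,152],"angular":[0,0,0]},{"jaw":-1,"xyz":[5,1,152],"angular":[0,0,0]},{"jaw":-1,"xyz":[5,1,152],"angular":[0,0,0]}]'
python3 -m creep '[{"jaw":-1,"xyz":[0,0,-60],"angular":[0,0,0]},{"jaw":-1,"xyz":[0,0,-120],"angular":[0,0,0]},{"jaw":-1,"xyz":[-60,214,-140],"angular":[0,0,0]},{"jaw":-1,"xyz":[-60,214,-140],"angular":[0,0,0]},{"jaw":-1,"xyz":[-60,214,-140],"angular":[0,0,0]},{"jaw":-1,"xyz":[-60,214,-140],"angular":[0,0,0]},{"jaw":-1,"xyz":[-60,214,-140],"angular":[0,0,0]},{"jaw":-1,"xyz":[-60,214,-140],"angular":[0,0,0]},{"jaw":-1,"xyz":[-60,214,-140],"angular":[0,0,0]}]'
python3 - <<'E'
from h import *
im,d,m=snap('wrist','w8.png'); C=cloud(m,d); s=ctrl.read_state(); print(s['eef_pos']);inhand(C,d,m,s['eef_pos']); recess(C,d,m)
E
```

```text
clock: 17.75
eef_pos: [632.5, 94.0, 34.8]
tool_rot: [-3.142, -0.001, -0.028]
force: [0.3, 0.6, 1.6]
width: 23.7
gripper_force: 58.9
clock: 18.88
eef_pos: [566.8, -116.2, 174.3]
tool_rot: [-3.141, -0.0, -0.026]
force: [0.6, -0.5, -0.7]
width: 23.8
gripper_force: 59.1
[ 566.74904302 -116.31001295  174.29155433]
disc z 150.89074921754343 exp 152.5915543336043 3280
disc centre [ 567.  -115.7] r 29.2 161 off [0.3 0.6]
hole [ 643.  -175.4] r 30.5 n 215 px [321.  99.]
hole [ 569.  -173.7] r 30.1 n 177 px [316. 182.]h.py:34: RuntimeWarning: divide by zero encountered in divide
  o,_=ray(m,0,0); s=(40-o[2])/(C[...,2]-o[2]); P=o+(C-o)*s[...,None]  # each pixel's ray at z=40
h.py:34: RuntimeWarning: invalid value encountered in multiply
  o,_=ray(m,0,0); s=(40-o[2])/(C[...,2]-o[2]); P=o+(C-o)*s[...,None]  # each pixel's ray at z=40
```

```bash
python3 -m creep '[{"jaw":-1,"xyz":[3.2,58.5,0],"angular":[0,0,0]},{"jaw":-1,"xyz":[3.2,58.5,40],"angular":[0,0,0]},{"jaw":-1,"xyz":[3.2,58.5,80],"angular":[0,0,0]},{"jaw":-1,"xyz":[3.2,58.5,92],"angular":[0,0,0]},{"jaw":-1,"xyz":[3.2,58.5,96],"angular":[0,0,0]},{"jaw":-1,"xyz":[3.2,58.5,100],"angular":[0,0,0]},{"jaw":-1,"xyz":[3.2,58.5,104],"angular":[0,0,0]},{"jaw":-1,"xyz":[3.2,58.5,107],"angular":[0,0,0]},{"jaw":-1,"xyz":[3.2,58.5,107],"angular":[0,0,0]}]'
```

```text
clock: 20.05
eef_pos: [568.7, -175.8, 68.3]
tool_rot: [-3.141, -0.002, -0.027]
force: [-0.6, 3.2, 1.1]
width: 23.7
gripper_force: 59.7
```

```bash
python3 -m creep '[{"jaw":0,"xyz":[0,0,0],"angular":[0,0,0]},{"jaw":0,"xyz":[0,0,0],"angular":[0,0,0]},{"jaw":0,"xyz":[0,0,-40],"angular":[0,0,0]},{"jaw":0,"xyz":[0,0,-100],"angular":[0,0,0]},{"jaw":0,"xyz":[-138,-197,-120],"angular":[0,0,-1.6]},{"jaw":0,"xyz":[-138,-197,-120],"angular":[0,0,-1.6]},{"jaw":0,"xyz":[-138,-197,-120],"angular":[0,0,-1.6]},{"jaw":0,"xyz":[-138,-197,-120],"angular":[0,0,-1.6]},{"jaw":0,"xyz":[-138,-197,-120],"angular":[0,0,-1.6]},{"jaw":0,"xyz":[-138,-197,-120],"angular":[0,0,-1.6]},{"jaw":0,"xyz":[-138,-197,-120],"angular":[0,0,-1.6]},{"jaw":0,"xyz":[-138,-197,-120],"angular":[0,0,-1.6]}]'
python3 -m creep '[{"jaw":0,"xyz":[0,0,0],"angular":[0,0,0]},{"jaw":0,"xyz":[0,0,0],"angular":[0,0,0]},{"jaw":0,"xyz":[0,0,0],"angular":[0,0,0]},{"jaw":0,"xyz":[0,0,0],"angular":[0,0,0]}]'
python3 - <<'E'
from h import *
im,d,m,C=look(('probe_grip','cover_c_mid'),(24,42),f='w9.png')
k=(d>0)&(C[...,2]>25)&(C[...,2]<37)&(abs(C[...,0]-435)<25)&(C[...,1]<80)&(C[...,1]>-30); print(cv2.minAreaRect(C[k][:,:2].astype(np.float32)))
E
```

```text
clock: 21.55
eef_pos: [435.7, 23.7, 187.4]
tool_rot: [3.141, 0.0, 1.477]
force: [-0.3, -0.5, -0.6]
width: 42.8
gripper_force: 0.0
clock: 22.05
eef_pos: [435.5, 24.2, 187.4]
tool_rot: [3.141, 0.0, 1.471]
force: [0.2, -0.2, 0.5]
width: 42.5
gripper_force: 0.0
tcp [435.5  24.2 187.4] [3.141 0.    1.471]
probe_grip 0.71 [248. 120.] top 1628 mid [435.7  21.9  28.1] ext [22. 89.  7.] z 29.3
cover_c_mid 0.49 [302. 300.] top 3021 mid [ 532.4 -171.2   32.7] ext [315.  97.  17.] z 38.7
((435.734619140625, 21.527809143066406), (21.95172691345215, 89.94264221191406), 0.19520346820354462)
```

View pics/w9.png

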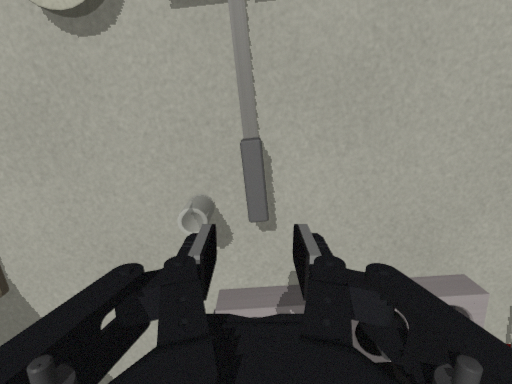

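```bash
python3 -m creep '[{"jaw":0,"xyz":[0,0,60],"angular":[0,0,-0.1]},{"jaw":0,"xyz":[0,0,120],"angular":[0,0,-0.1]},{"jaw":0,"xyz":[0,0,160],"angular":[0,0,-0.1]},{"jaw":0,"xyz":[0,0,160],"angular":[0,0,-0.1]},{"jaw":-1,"xyz":[0,0,160],"angular":[0,0,-0.1]},{"jaw":-1,"xyz":[0,0,160],"angular":[0,0,-0.1]},{"jaw":-1,"xyz":[0,0,160],"angular":[0,0,-0.1]},{"jaw":-1,"xyz":[0,0,160],"angular":[0,0,-0.1]}]'
```

```text
clock: 23.2
eef_pos: [436.5, 24.2, 28.8]
tool_rot: [3.139, -0.001, 1.571]
force: [-1.0, 0.2, 8.7]
width: 21.0
gripper_force: 60.1
```

```bash
python3 -m creep '[{"jaw":-1,"xyz":[0,0,-4],"angular":[0,0,0]},{"jaw":-1,"xyz":[0,30,-4],"angular":[0,0,0]},{"jaw":-1,"xyz":[0,62,-4],"angular":[0,0,0]},{"jaw":-1,"xyz":[0,62,-4],"angular":[0,0,0]},{"jaw":-1,"xyz":[30,62,-4],"angular":[0,0,0]},{"jaw":-1,"xyz":[60,62,-4],"angular":[0,0,0]},{"jaw":-1,"xyz":[90,62,-4],"angular":[0,0,0]},{"jaw":-1,"xyz":[115,62,-4],"angular":[0,0,0]},{"jaw":-1,"xyz":[128,62,-4],"angular":[0,0,0]},{"jaw":-1,"xyz":[128,62,-4],"angular":[0,0,0]},{"jaw":-1,"xyz":[128,62,-4],"angular":[0,0,0]}]'
python3 - <<'E'
from h import *
im,d,m=snap('top'); cv2.imwrite('pics/t2.png',cv2.resize(im[130:260,80:180,::-1],None,fx=4,fy=4))
im,d,m=snap('scene'); cv2.imwrite('pics/s2.png',cv2.resize(im[150:280,300:440,::-1],None,fx=4,fy=4))
E
```

```text
clock: 24.58
eef_pos: [497.1, 150.3, 31.1]
tool_rot: [-3.141, 0.002, 1.57]
force: [-0.6, -0.9, -2.7]
width: 21.1
gripper_force: 59.0
```

View pics/s2.png

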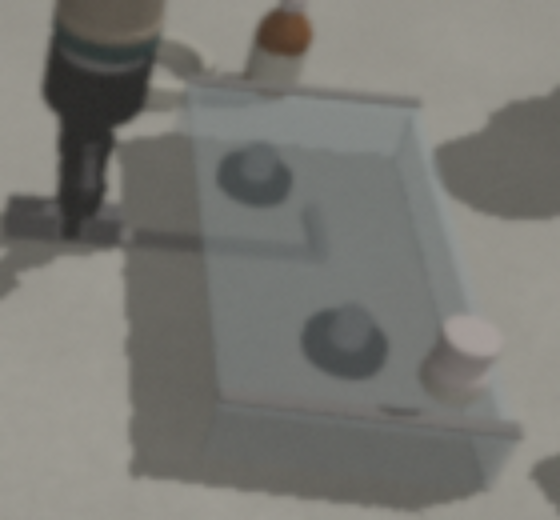

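Scene crop: the probe is inside the riser, with its bar at crop (312,228) behind the first cover at (255,175). Ready to shift it sideways and draw.

```bash
python3 -m creep '[{"jaw":-1,"xyz":[4,-20,1],"angular":[0,0,0]},{"jaw":-1,"xyz":[4,-38,1],"angular":[0,0,0]},{"jaw":-1,"xyz":[4,-49,1],"angular":[0,0,0]},{"jaw":-1,"xyz":[4,-49,1],"angular":[0,0,0]},{"jaw":-1,"xyz":[-8,-49,1],"angular":[0,0,0]},{"jaw":-1,"xyz":[-25,-49,1],"angular":[0,0,0]},{"jaw":-1,"xyz":[-45,-49,1],"angular":[0,0,0]},{"jaw":-1,"xyz":[-65,-49,1],"angular":[0,0,0]},{"jaw":-1,"xyz":[-85,-49,1],"angular":[0,0,0]},{"jaw":-1,"xyz":[-105,-49,1],"angular":[0,0,0]},{"jaw":-1,"xyz":[-125,-49,1],"angular":[0,0,0]},{"jaw":-1,"xyz":[-135,-49,1],"angular":[0,0,0]}]'
python3 - <<'E'
from h import *
im,d,m=snap('scene','s3.png'); C=cloud(m,d)
for r in silhouettes('scene','cover_c_mid'):
    print(r['score'],np.round(r['xy']),np.round(atz(m,*r['xy'],18)))
cv2.imwrite('pics/s3c.png',cv2.resize(im[150:280,240:440,::-1],None,fx=3,fy=3))
E
```

```text
clock: 26.18
eef_pos: [448.1, 14.3, 30.2]
tool_rot: [-3.141, 0.002, 1.569]
force: [0.6, 0.7, -1.9]
width: 20.7
gripper_force: 59.1
0.53 [215. 188.] [ 458. -179.   18.]
```

View pics/s3c.png

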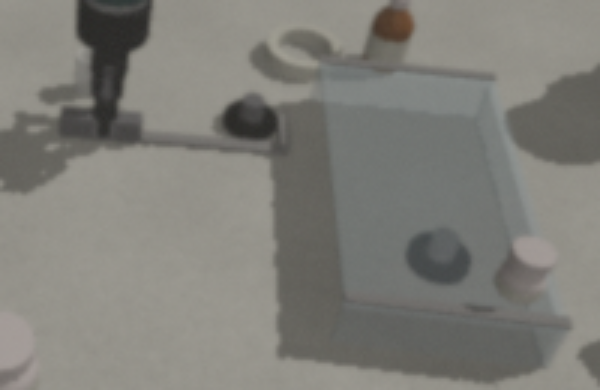

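Scene crop: the first cover is out at crop (250,117), about y=177 mm, with the bar at (283,135). Next is the second cover at (440,255).

```bash
python3 -m creep '[{"jaw":-1,"xyz":[5,0,-1],"angular":[0,0,0]},{"jaw":-1,"xyz":[5,50,-1],"angular":[0,0,0]},{"jaw":-1,"xyz":[5,110,-1],"angular":[0,0,0]},{"jaw":-1,"xyz":[5,170,-1],"angular":[0,0,0]},{"jaw":-1,"xyz":[5,229,-1],"angular":[0,0,0]},{"jaw":-1,"xyz":[5,229,-1],"angular":[0,0,0]},{"jaw":-1,"xyz":[5,229,-1],"angular":[0,0,0]}]'
python3 -m creep '[{"jaw":-1,"xyz":[30,0,0],"angular":[0,0,0]},{"jaw":-1,"xyz":[60,0,0],"angular":[0,0,0]},{"jaw":-1,"xyz":[90,0,0],"angular":[0,0,0]},{"jaw":-1,"xyz":[120,0,0],"angular":[0,0,0]},{"jaw":-1,"xyz":[150,0,0],"angular":[0,0,0]},{"jaw":-1,"xyz":[172,0,0],"angular":[0,0,0]},{"jaw":-1,"xyz":[172,0,0],"angular":[0,0,0]},{"jaw":-1,"xyz":[172,0,0],"angular":[0,0,0]}]'
python3 - <<'E'
from h import *
im,d,m=snap('scene','s4.png')
cv2.imwrite('pics/s4c.png',cv2.resize(im[150:280,300:440,::-1],None,fx=3,fy=3))
E
```

```text
clock: 27.15
eef_pos: [676.0, 23.9, 30.6]
tool_rot: [-3.139, -0.0, 1.574]
force: [-0.2, -0.8, -2.7]
width: 20.5
gripper_force: 59.6
clock: 28.15
eef_pos: [677.3, 192.3, 31.0]
tool_rot: [-3.141, 0.003, 1.571]
force: [0.5, -1.3, -2.4]
width: 20.9
gripper_force: 59.6
```

View pics/s4c.png

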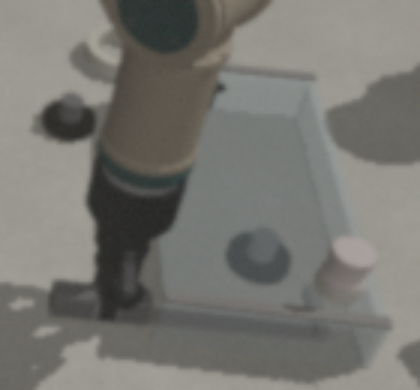

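```bash
python3 -m creep '[{"jaw":-1,"xyz":[2,-25,1],"angular":[0,0,0]},{"jaw":-1,"xyz":[2,-43,1],"angular":[0,0,0]},{"jaw":-1,"xyz":[2,-51,1],"angular":[0,0,0]},{"jaw":-1,"xyz":[2,-51,1],"angular":[0,0,0]},{"jaw":-1,"xyz":[-10,-51,1],"angular":[0,0,0]},{"jaw":-1,"xyz":[-30,-51,1],"angular":[0,0,0]},{"jaw":-1,"xyz":[-55,-51,1],"angular":[0,0,0]},{"jaw":-1,"xyz":[-80,-51,1],"angular":[0,0,0]},{"jaw":-1,"xyz":[-105,-51,1],"angular":[0,0,0]},{"jaw":-1,"xyz":[-130,-51,1],"angular":[0,0,0]},{"jaw":-1,"xyz":[-155,-51,1],"angular":[0,0,0]},{"jaw":-1,"xyz":[-170,-51,1],"angular":[0,0,0]}]'
python3 - <<'E'
from h import *
im,d,m=snap('scene','s5.png')
for n in ('scene','top'):
  if n=='top': im,d,m=snap('top')
  for r in silhouettes(n,'cover_c_mid'):
    print(n,r['score'],np.round(r['xy']),np.round(atz(m,*r['xy'],18)))
im=cv2.imread('pics/s5.png')
cv2.imwrite('pics/s5c.png',cv2.resize(im[150:280,240:440],None,fx=3,fy=3))
E
```

```text
clock: 29.7
eef_pos: [626.5, 20.6, 30.1]
tool_rot: [-3.141, 0.002, 1.568]
force: [0.2, 1.0, -2.3]
width: 20.8
gripper_force: 59.6
scene 0.58 [217. 187.] [ 451. -176.   18.]
top 0.36 [175. 174.] [582. 175.  18.]
```

View pics/s5c.png

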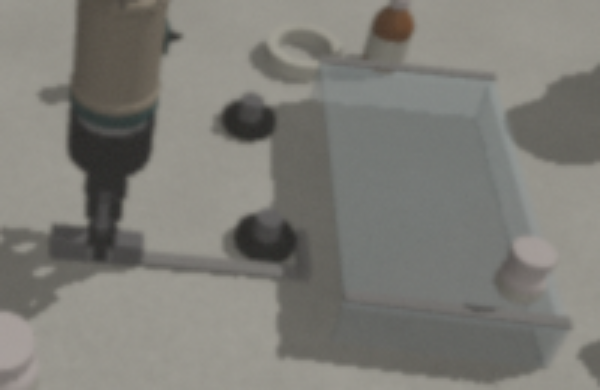

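Scene crop: both covers are out, at crop (250,117) and (267,237), and the riser is empty. Now the probe goes back to the mat.

```bash
python3 -m creep '[{"jaw":-1,"xyz":[5,0,0],"angular":[0,0,0]},{"jaw":-1,"xyz":[5,0,-50],"angular":[0,0,0]},{"jaw":-1,"xyz":[5,0,-110],"angular":[0,0,0]},{"jaw":-1,"xyz":[-50,-20,-170],"angular":[0,0,0.18]},{"jaw":-1,"xyz":[-399,-167,-170],"angular":[0,0,1.626]},{"jaw":-1,"xyz":[-399,-167,-170],"angular":[0,0,1.626]},{"jaw":-1,"xyz":[-399,-167,-170],"angular":[0,0,1.626]},{"jaw":-1,"xyz":[-399,-167,-170],"angular":[0,0,1.626]},{"jaw":-1,"xyz":[-399,-167,-170],"angular":[0,0,1.626]},{"jaw":-1,"xyz":[-399,-167,-170],"angular":[0,0,1.626]},{"jaw":-1,"xyz":[-399,-167,-170],"angular":[0,0,1.626]},{"jaw":-1,"xyz":[-399,-167,-170],"angular":[0,0,1.626]}]'
python3 -m creep '[{"jaw":-1,"xyz":[0,0,0],"angular":[0,0,0.1]},{"jaw":-1,"xyz":[0,0,0],"angular":[0,0,0.1]},{"jaw":-1,"xyz":[0,0,0],"angular":[0,0,0.1]}]'
```

```text
clock: 31.4
eef_pos: [459.3, -375.9, 200.2]
tool_rot: [3.141, 0.0, -0.061]
force: [-0.4, 0.8, -2.2]
width: 20.8
gripper_force: 59.8
clock: 31.78
eef_pos: [460.5, -373.8, 200.3]
tool_rot: [-3.141, -0.0, -0.151]
force: [-0.2, -0.3, -2.2]
width: 20.7
gripper_force: 59.8
```

```bash
python3 -m creep '[{"jaw":-1,"xyz":[0,3,50],"angular":[0,0,-0.09]},{"jaw":-1,"xyz":[0,3,100],"angular":[0,0,-0.09]},{"jaw":-1,"xyz":[0,3,145],"angular":[0,0,-0.09]},{"jaw":-1,"xyz":[0,3,160],"angular":[0,0,-0.09]},{"jaw":-1,"xyz":[0,3,168],"angular":[0,0,-0.09]},{"jaw":-1,"xyz":[0,3,168],"angular":[0,0,-0.09]},{"jaw":0,"xyz":[0,3,168],"angular":[0,0,-0.09]},{"jaw":0,"xyz":[0,3,168],"angular":[0,0,-0.09]},{"jaw":0,"xyz":[0,3,168],"angular":[0,0,-0.09]},{"jaw":0,"xyz":[0,3,110],"angular":[0,0,-0.09]},{"jaw":0,"xyz":[0,3,50],"angular":[0,0,-0.09]},{"jaw":0,"xyz":[0,3,0],"angular":[0,0,-0.09]}]'
```

```text
clock: 33.28
eef_pos: [459.7, -377.9, 202.9]
tool_rot: [3.141, -0.002, -0.064]
force: [0.9, -1.3, 0.5]
width: 42.5
gripper_force: 0.0
```

```bash
python3 -m creep '[{"jaw":0,"xyz":[92,-565,10],"angular":[0,0,-0.037]},{"jaw":0,"xyz":[92,-565,10],"angular":[0,0,-0.037]},{"jaw":0,"xyz":[92,-565,10],"angular":[0,0,-0.037]},{"jaw":0,"xyz":[92,-565,10],"angular":[0,0,-0.037]},{"jaw":0,"xyz":[92,-565,10],"angular":[0,0,-0.037]},{"jaw":0,"xyz":[92,-565,10],"angular":[0,0,-0.037]},{"jaw":0,"xyz":[92,-565,10],"angular":[0,0,-0.037]},{"jaw":0,"xyz":[92,-565,10],"angular":[0,0,-0.037]},{"jaw":0,"xyz":[92,-565,10],"angular":[0,0,-0.037]},{"jaw":0,"xyz":[92,-565,10],"angular":[0,0,-0.037]},{"jaw":0,"xyz":[92,-565,10],"angular":[0,0,-0.037]},{"jaw":0,"xyz":[92,-565,10],"angular":[0,0,-0.037]}]'
python3 - <<'E'
from h import *
im,d,m,C=look(f='w10.png'); knob(C,d,(588,180))
E
```

```text
clock: 34.78
eef_pos: [587.5, 177.5, 190.2]
tool_rot: [3.14, 0.0, -0.03]
force: [-0.6, -0.4, -0.4]
width: 42.8
gripper_force: 0.0
tcp [587.6 177.4 190.3] [ 3.14  0.   -0.03]
knob n 456 mid [580.1 180.   35.2] ext [26. 24.  5.] z 36.4
```

```bash
python3 -m creep '[{"jaw":0,"xyz":[-7.3,-0.7,50],"angular":[0,0,0]},{"jaw":0,"xyz":[-7.3,-0.7,110],"angular":[0,0,0]},{"jaw":0,"xyz":[-7.3,-0.7,156],"angular":[0,0,0]},{"jaw":0,"xyz":[-7.3,-0.7,156],"angular":[0,0,0]},{"jaw":-1,"xyz":[-7.3,-0.7,156],"angular":[0,0,0]},{"jaw":-1,"xyz":[-7.3,-0.7,156],"angular":[0,0,0]},{"jaw":-1,"xyz":[-7.3,-0.7,156],"angular":[0,0,0]},{"jaw":-1,"xyz":[-7.3,-0.7,156],"angular":[0,0,0]}]'
```

```text
clock: 35.88
eef_pos: [580.4, 180.9, 34.7]
tool_rot: [3.142, -0.0, -0.027]
force: [-0.6, -0.4, 0.7]
width: 24.0
gripper_force: 59.0
```

```bash
python3 -m creep '[{"jaw":-1,"xyz":[0,0,-60],"angular":[0,0,0]},{"jaw":-1,"xyz":[0,0,-120],"angular":[0,0,0]},{"jaw":-1,"xyz":[70,297,-140],"angular":[0,0,0]},{"jaw":-1,"xyz":[70,297,-140],"angular":[0,0,0]},{"jaw":-1,"xyz":[70,297,-140],"angular":[0,0,0]},{"jaw":-1,"xyz":[70,297,-140],"angular":[0,0,0]},{"jaw":-1,"xyz":[70,297,-140],"angular":[0,0,0]},{"jaw":-1,"xyz":[70,297,-140],"angular":[0,0,0]},{"jaw":-1,"xyz":[70,297,-140],"angular":[0,0,0]},{"jaw":-1,"xyz":[70,297,-140],"angular":[0,0,0]}]'
python3 - 2>/dev/null <<'E'
from h import *
im,d,m=snap('wrist','w11.png'); C=cloud(m,d); s=ctrl.read_state(); print(s['eef_pos'],s['tool_rot'],s['width']);inhand(C,d,m,s['eef_pos']); recess(C,d,m)
E
```

```text
clock: 37.12
eef_pos: [642.0, -115.4, 174.4]
tool_rot: [-3.14, 0.0, -0.024]
force: [0.3, -0.5, -0.8]
width: 24.1
gripper_force: 59.2
[ 642.0273729  -115.51226129  174.40046767] [-3.14065280e+00  1.76148901e-04 -2.41522678e-02] 23.52296805992565
disc z 151.08459699798607 exp 152.70046767062198 3256
disc centre [ 642.4 -114.9] r 29.2 161 off [0.3 0.6]
hole [ 644.1 -175.6] r 30.2 n 191 px [319. 182.]
```

```bash
python3 -m creep '[{"jaw":-1,"xyz":[3.2,61.5,0],"angular":[0,0,0]},{"jaw":-1,"xyz":[3.2,61.5,40],"angular":[0,0,0]},{"jaw":-1,"xyz":[3.2,61.5,80],"angular":[0,0,0]},{"jaw":-1,"xyz":[3.2,61.5,92],"angular":[0,0,0]},{"jaw":-1,"xyz":[3.2,61.5,96],"angular":[0,0,0]},{"jaw":-1,"xyz":[3.2,61.5,100],"angular":[0,0,0]},{"jaw":-1,"xyz":[3.2,61.5,104],"angular":[0,0,0]},{"jaw":-1,"xyz":[3.2,61.5,107],"angular":[0,0,0]},{"jaw":-1,"xyz":[3.2,61.5,107],"angular":[0,0,0]}]'
```

```text
clock: 38.3
eef_pos: [644.9, -178.7, 73.6]
tool_rot: [3.14, -0.003, -0.027]
force: [-10.3, 3.0, 29.5]
width: 24.0
gripper_force: 62.6
```

```bash
python3 -m creep '[{"jaw":-1,"xyz":[0,0,-10],"angular":[0,0,0]},{"jaw":-1,"xyz":[-1.4,-0.8,-10],"angular":[0,0,0]},{"jaw":-1,"xyz":[-1.4,-0.8,-7],"angular":[0,0,0]},{"jaw":-1,"xyz":[-1.4,-0.8,-4],"angular":[0,0,0]},{"jaw":-1,"xyz":[-1.4,-0.8,-2],"angular":[0,0,0]},{"jaw":-1,"xyz":[-1.4,-0.8,0],"angular":[0,0,0]},{"jaw":-1,"xyz":[-1.4,-0.8,0],"angular":[0,0,0]}]'
```

```text
clock: 39.17
eef_pos: [642.7, -177.5, 66.9]
tool_rot: [-3.14, -0.001, -0.027]
force: [2.0, 2.3, 1.1]
width: 23.9
gripper_force: 59.5
```

```bash
python3 -m creep '[{"jaw":0,"xyz":[0,0,0],"angular":[0,0,0]},{"jaw":0,"xyz":[0,0,0],"angular":[0,0,0]},{"jaw":0,"xyz":[0,0,-40],"angular":[0,0,0]},{"jaw":0,"xyz":[0,0,-100],"angular":[0,0,0]},{"jaw":0,"xyz":[-243,-348,-120],"angular":[0,0,0]},{"jaw":0,"xyz":[-243,-348,-120],"angular":[0,0,0]},{"jaw":0,"xyz":[-243,-348,-120],"angular":[0,0,0]},{"jaw":0,"xyz":[-243,-348,-120],"angular":[0,0,0]},{"jaw":0,"xyz":[-243,-348,-120],"angular":[0,0,0]},{"jaw":0,"xyz":[-243,-348,-120],"angular":[0,0,0]},{"jaw":0,"xyz":[-243,-348,-120],"angular":[0,0,0]},{"jaw":0,"xyz":[-243,-348,-120],"angular":[0,0,0]}]'
python3 -m creep '[{"jaw":0,"xyz":[0,0,0],"angular":[0,0,0]},{"jaw":0,"xyz":[0,0,0],"angular":[0,0,0]},{"jaw":0,"xyz":[0,0,0],"angular":[0,0,0]}]'
python3 - <<'E'
from h import *
im,d,m,C=look(f='w12.png'); knob(C,d,(410,177))
E
```

```text
clock: 40.67
eef_pos: [406.7, 179.2, 187.8]
tool_rot: [-3.141, -0.0, -0.02]
force: [0.4, -1.1, -0.4]
width: 42.8
gripper_force: 0.0
clock: 41.05
eef_pos: [409.4, 174.8, 187.2]
tool_rot: [3.141, 0.0, -0.03]
force: [0.3, -0.1, 0.1]
width: 42.7
gripper_force: 0.0
tcp [409.3 175.  187.2] [ 3.141  0.    -0.029]
knob n 478 mid [407.2 175.1  35. ] ext [26. 25.  5.] z 36.2
```

```bash
python3 -m creep '[{"jaw":0,"xyz":[-2,0,50],"angular":[0,0,0]},{"jaw":0,"xyz":[-2,0,110],"angular":[0,0,0]},{"jaw":0,"xyz":[-2,0,152.5],"angular":[0,0,0]},{"jaw":0,"xyz":[-2,0,152.5],"angular":[0,0,0]},{"jaw":-1,"xyz":[-2,0,152.5],"angular":[0,0,0]},{"jaw":-1,"xyz":[-2,0,152.5],"angular":[0,0,0]},{"jaw":-1,"xyz":[-2,0,152.5],"angular":[0,0,0]},{"jaw":-1,"xyz":[-2,0,152.5],"angular":[0,0,0]}]'
```

```text
clock: 42.15
eef_pos: [407.2, 176.2, 35.3]
tool_rot: [-3.141, -0.001, -0.027]
force: [0.2, -0.0, -0.8]
width: 24.2
gripper_force: 58.8
```

```bash
python3 -m creep '[{"jaw":-1,"xyz":[0,0,-60],"angular":[0,0,0]},{"jaw":-1,"xyz":[0,0,-120],"angular":[0,0,0]},{"jaw":-1,"xyz":[20,50,-140],"angular":[0,0,0]},{"jaw":-1,"xyz":[40,100,-140],"angular":[0,0,0]},{"jaw":-1,"xyz":[49,150,-140],"angular":[0,0,0]},{"jaw":-1,"xyz":[40,205,-140],"angular":[0,0,0]},{"jaw":-1,"xyz":[30,250,-140],"angular":[0,0,0]},{"jaw":-1,"xyz":[20,288,-140],"angular":[0,0,0]},{"jaw":-1,"xyz":[20,288,-140],"angular":[0,0,0]},{"jaw":-1,"xyz":[20,288,-140],"angular":[0,0,0]},{"jaw":-1,"xyz":[20,288,-140],"angular":[0,0,0]}]'
python3 - 2>/dev/null <<'E'
from h import *
im,d,m=snap('wrist','w13.png'); C=cloud(m,d); s=ctrl.read_state(); print(s['eef_pos'],s['tool_rot'],s['width']);inhand(C,d,m,s['eef_pos']); recess(C,d,m)
E
```

```text
clock: 43.52
eef_pos: [419.5, -111.1, 175.1]
tool_rot: [-3.141, -0.001, -0.025]
force: [-0.2, 0.4, -0.7]
width: 23.8
gripper_force: 59.2
[ 419.42835753 -111.17464324  175.00473877] [-3.14125532e+00 -6.24028058e-04 -2.48954446e-02] 23.87484641177126
disc z 152.10566773899325 exp 153.30473876655154 3423
disc centre [ 421.2 -110.6] r 29.1 160 off [1.7 0.6]
hole [ 419.  -169.5] r 30.2 n 166 px [317. 184.]
```

```bash
python3 -m creep '[{"jaw":-1,"xyz":[-1.1,59.5,0],"angular":[0,0,0]},{"jaw":-1,"xyz":[-1.1,59.5,40],"angular":[0,0,0]},{"jaw":-1,"xyz":[-1.1,59.5,80],"angular":[0,0,0]},{"jaw":-1,"xyz":[-1.1,59.5,92],"angular":[0,0,0]},{"jaw":-1,"xyz":[-1.1,59.5,96],"angular":[0,0,0]},{"jaw":-1,"xyz":[-1.1,59.5,100],"angular":[0,0,0]},{"jaw":-1,"xyz":[-1.1,59.5,104],"angular":[0,0,0]},{"jaw":-1,"xyz":[-1.1,59.5,107],"angular":[0,0,0]},{"jaw":-1,"xyz":[-1.1,59.5,107],"angular":[0,0,0]}]'
```

```text
clock: 44.7
eef_pos: [416.7, -171.7, 68.0]
tool_rot: [-3.141, -0.001, -0.027]
force: [0.7, 1.5, -2.0]
width: 24.0
gripper_force: 59.4
```

```bash
python3 -m creep '[{"jaw":0,"xyz":[0,0,0],"angular":[0,0,0]},{"jaw":0,"xyz":[0,0,0],"angular":[0,0,0]},{"jaw":0,"xyz":[0,0,-40],"angular":[0,0,0]},{"jaw":0,"xyz":[0,0,-100],"angular":[0,0,0]},{"jaw":0,"xyz":[0,0,-160],"angular":[0,0,0]},{"jaw":0,"xyz":[0,0,-220],"angular":[0,0,0]},{"jaw":0,"xyz":[43,115,-220],"angular":[0,0,0]},{"jaw":0,"xyz":[43,115,-220],"angular":[0,0,0]},{"jaw":0,"xyz":[43,115,-220],"angular":[0,0,0]},{"jaw":0,"xyz":[43,115,-220],"angular":[0,0,0]}]'
python3 - <<'E'
from h import *
im,d,m,C=look(('probe_grip',),(24,42),f='w14.png'); knob(C,d,(457,-288),(90,112))
for c in((417,-171),(492,-173),(568,-175),(643,-177)): 
    try: knob(C,d,c,(50,80),30)
    except Exception as e: print(e)
E
```

```text
clock: 45.95
eef_pos: [455.5, -287.2, 287.4]
tool_rot: [-3.14, 0.001, -0.027]
force: [-0.2, 0.4, -0.1]
width: 42.6
gripper_force: 0.0
tcp [ 455.6 -286.6  287.7] [-3.141e+00  1.000e-03 -2.600e-02]
probe_grip 0.95 [323.  98.] top 1029 mid [ 457.5 -376.6   29.4] ext [90. 26. 11.] z 32.5
knob n 324 mid [ 455.8 -286.5  101.9] ext [23. 23.  5.] z 103.4
knob n 296 mid [ 418.8 -168.9   66.5] ext [25. 26.  5.] z 67.6
knob n 344 mid [ 493.5 -171.4   66.8] ext [25. 25.  5.] z 68.2
knob n 419 mid [ 567.8 -173.1   66.9] ext [25. 25.  5.] z 68.3
knob n 303 mid [ 637.3 -175.2   66.9] ext [15. 25.  5.] z 68.2
```

View pics/w14.png

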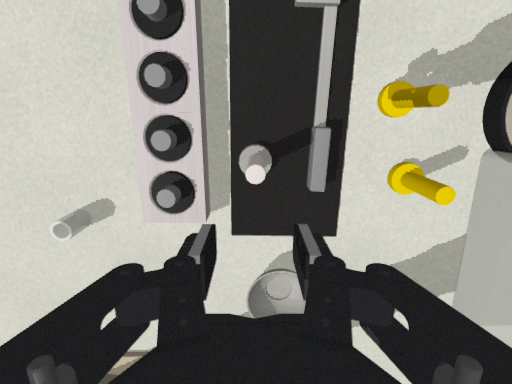

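Wrist view: all four covers rest in their recesses, at (172,192), (168,138), (162,78) and (158,8), with knob tops at 68 mm. The probe lies on the mat and the white pusher stands at (256,165). I'll grasp the pusher.

```bash
python3 -m creep '[{"jaw":0,"xyz":[0,0,60],"angular":[0,0,0]},{"jaw":0,"xyz":[0,0,120],"angular":[0,0,0]},{"jaw":0,"xyz":[0,0,180],"angular":[0,0,0]},{"jaw":0,"xyz":[0,0,208],"angular":[0,0,0]},{"jaw":0,"xyz":[0,0,208],"angular":[0,0,0]},{"jaw":-1,"xyz":[0,0,208],"angular":[0,0,0]},{"jaw":-1,"xyz":[0,0,208],"angular":[0,0,0]},{"jaw":-1,"xyz":[0,0,208],"angular":[0,0,0]},{"jaw":-1,"xyz":[0,0,208],"angular":[0,0,0]}]'
python3 -m creep '[{"jaw":-1,"xyz":[0,0,-50],"angular":[0,0,0]},{"jaw":-1,"xyz":[0,0,-90],"angular":[0,0,0]},{"jaw":-1,"xyz":[0,0,-90],"angular":[0,0,0]},{"jaw":-1,"xyz":[0,0,-90],"angular":[0,0,0]}]'
```

```text
clock: 47.18
eef_pos: [457.3, -288.3, 81.5]
tool_rot: [3.14, -0.003, -0.027]
force: [0.6, 1.6, 7.8]
width: 22.4
gripper_force: 59.5
clock: 47.68
eef_pos: [455.1, -288.2, 169.4]
tool_rot: [3.141, 0.001, -0.028]
force: [-1.1, 0.4, -3.3]
width: 22.6
gripper_force: 60.1
```

```bash
python3 -m creep '[{"jaw":-1,"xyz":[-40,-115,0],"angular":[0,0,0]},{"jaw":-1,"xyz":[-40,-115,0],"angular":[0,0,0]},{"jaw":-1,"xyz":[-40,-115,0],"angular":[0,0,0]},{"jaw":-1,"xyz":[-40,-115,15],"angular":[0,0,0]},{"jaw":-1,"xyz":[-40,-115,24],"angular":[0,0,0]},{"jaw":-1,"xyz":[-40,-115,28],"angular":[0,0,0]},{"jaw":-1,"xyz":[-40,-115,32],"angular":[0,0,0]},{"jaw":-1,"xyz":[-40,-115,37],"angular":[0,0,0]},{"jaw":-1,"xyz":[-40,-115,42],"angular":[0,0,0]},{"jaw":-1,"xyz":[-40,-115,46],"angular":[0,0,0]},{"jaw":-1,"xyz":[-40,-115,47],"angular":[0,0,0]},{"jaw":-1,"xyz":[-40,-115,47],"angular":[0,0,0]}]'
```

```text
clock: 49.18
eef_pos: [419.5, -171.9, 124.4]
tool_rot: [3.139, -0.001, -0.027]
force: [-3.4, 1.0, 20.9]
width: 22.8
gripper_force: 63.2
```

```bash
python3 -m creep '[{"jaw":-1,"xyz":[0,0,-40],"angular":[0,0,0]},{"jaw":-1,"xyz":[40,0,-40],"angular":[0,0,0]},{"jaw":-1,"xyz":[74.5,0,-40],"angular":[0,0,0]},{"jaw":-1,"xyz":[74.5,0,-40],"angular":[0,0,0]},{"jaw":-1,"xyz":[74.5,0,-25],"angular":[0,0,0]},{"jaw":-1,"xyz":[74.5,0,-20],"angular":[0,0,0]},{"jaw":-1,"xyz":[74.5,0,-16],"angular":[0,0,0]},{"jaw":-1,"xyz":[74.5,0,-12],"angular":[0,0,0]},{"jaw":-1,"xyz":[74.5,0,-8],"angular":[0,0,0]},{"jaw":-1,"xyz":[74.5,0,-4],"angular":[0,0,0]},{"jaw":-1,"xyz":[74.5,0,-1],"angular":[0,0,0]},{"jaw":-1,"xyz":[74.5,0,-1],"angular":[0,0,0]}]'
```

```text
clock: 50.68
eef_pos: [493.5, -174.0, 124.5]
tool_rot: [3.141, 0.0, -0.027]
force: [-3.4, -0.5, 8.6]
width: 22.6
gripper_force: 61.8
```

```bash
python3 -m creep '[{"jaw":-1,"xyz":[0,0,-40],"angular":[0,0,0]},{"jaw":-1,"xyz":[40,0,-40],"angular":[0,0,0]},{"jaw":-1,"xyz":[74.5,0,-40],"angular":[0,0,0]},{"jaw":-1,"xyz":[74.5,0,-40],"angular":[0,0,0]},{"jaw":-1,"xyz":[74.5,0,-25],"angular":[0,0,0]},{"jaw":-1,"xyz":[74.5,0,-20],"angular":[0,0,0]},{"jaw":-1,"xyz":[74.5,0,-16],"angular":[0,0,0]},{"jaw":-1,"xyz":[74.5,0,-12],"angular":[0,0,0]},{"jaw":-1,"xyz":[74.5,0,-8],"angular":[0,0,0]},{"jaw":-1,"xyz":[74.5,0,-4],"angular":[0,0,0]},{"jaw":-1,"xyz":[74.5,0,0],"angular":[0,0,0]},{"jaw":-1,"xyz":[74.5,0,0],"angular":[0,0,0]}]'
```

```text
clock: 52.18
eef_pos: [568.0, -176.3, 124.6]
tool_rot: [3.14, 0.0, -0.027]
force: [-2.8, -0.9, 6.8]
width: 22.6
gripper_force: 61.6
```

```bash
python3 -m creep '[{"jaw":-1,"xyz":[0,0,-40],"angular":[0,0,0]},{"jaw":-1,"xyz":[40,0,-40],"angular":[0,0,0]},{"jaw":-1,"xyz":[74.5,0,-40],"angular":[0,0,0]},{"jaw":-1,"xyz":[74.5,0,-40],"angular":[0,0,0]},{"jaw":-1,"xyz":[74.5,0,-25],"angular":[0,0,0]},{"jaw":-1,"xyz":[74.5,0,-20],"angular":[0,0,0]},{"jaw":-1,"xyz":[74.5,0,-16],"angular":[0,0,0]},{"jaw":-1,"xyz":[74.5,0,-12],"angular":[0,0,0]},{"jaw":-1,"xyz":[74.5,0,-8],"angular":[0,0,0]},{"jaw":-1,"xyz":[74.5,0,-4],"angular":[0,0,0]},{"jaw":-1,"xyz":[74.5,0,1],"angular":[0,0,0]},{"jaw":-1,"xyz":[74.5,0,1],"angular":[0,0,0]}]'
python3 -m creep '[{"jaw":-1,"xyz":[0,0,-60],"angular":[0,0,0]},{"jaw":-1,"xyz":[-60,40,-90],"angular":[0,0,0]},{"jaw":-1,"xyz":[-120,80,-90],"angular":[0,0,0]},{"jaw":-1,"xyz":[-180,115,-90],"angular":[0,0,0]},{"jaw":-1,"xyz":[-180,115,-90],"angular":[0,0,0]},{"jaw":-1,"xyz":[-180,115,-90],"angular":[0,0,0]}]'
python3 - <<'E'
from h import *
im,d,m=snap('wrist','w15.png'); C=cloud(m,d); print(ctrl.read_state()['eef_pos'])
mt=viewer.camera_model('top'); it,dt=viewer.get_image('top'); Ct=cloud(mt,dt)
for A,D in((C,d),(Ct,dt)):
  for c in((418,-171),(493,-173),(568,-175),(643,-177)):
    k=(D>0)&(np.hypot(A[...,0]-c[0],A[...,1]-c[1])<11); print(c,k.sum(),np.round(np.percentile(A[k][:,2],[10,50,95]),1) if k.sum() else '')
E
```

```text
clock: 53.68
eef_pos: [642.7, -178.3, 124.6]
tool_rot: [3.14, -0.0, -0.028]
force: [-4.3, -0.2, 11.3]
width: 22.4
gripper_force: 62.0
clock: 54.42
eef_pos: [456.4, -290.6, 212.3]
tool_rot: [3.14, 0.003, -0.032]
force: [1.1, -0.2, -2.4]
width: 22.4
gripper_force: 60.4
[ 458.697666   -289.08976779  212.68287738]
(418, -171) 337 [24.9 45.6 46.9]
(493, -173) 431 [24.1 45.7 47. ]
(568, -175) 598 [23.6 45.7 47.3]
(643, -177) 94 [21.8 24.4 33.5]
(418, -171) 47 [41.2 44.9 48.4]
(493, -173) 47 [25.5 44.  47.2]
(568, -175) 45 [31.9 43.8 47.4]
(643, -177) 46 [34.6 44.2 47.1]
```

View pics/w15.png

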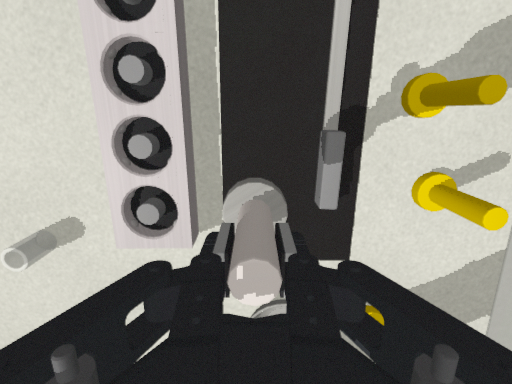

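Wrist view: all four covers are sunk, with knob tops at 46-47 mm in both views. Now I'll set the pusher down on the mat.

```bash
python3 -m creep '[{"jaw":-1,"xyz":[0,0,50],"angular":[0,0,0]},{"jaw":-1,"xyz":[0,0,100],"angular":[0,0,0]},{"jaw":-1,"xyz":[0,0,122],"angular":[0,0,0]},{"jaw":-1,"xyz":[0,0,128],"angular":[0,0,0]},{"jaw":-1,"xyz":[0,0,131],"angular":[0,0,0]},{"jaw":-1,"xyz":[0,0,131],"angular":[0,0,0]},{"jaw":0,"xyz":[0,0,131],"angular":[0,0,0]},{"jaw":0,"xyz":[0,0,131],"angular":[0,0,0]},{"jaw":0,"xyz":[0,0,131],"angular":[0,0,0]}]'
python3 -m creep '[{"jaw":0,"xyz":[0,0,-50],"angular":[0,0,0]},{"jaw":0,"xyz":[0,0,-110],"angular":[0,0,0]},{"jaw":0,"xyz":[0,0,-170],"angular":[0,0,0]},{"jaw":0,"xyz":[0,0,-210],"angular":[0,0,0]},{"jaw":0,"xyz":[0,0,-210],"angular":[0,0,0]},{"jaw":0,"xyz":[0,0,-210],"angular":[0,0,0]}]'
python3 - <<'E'
from h import *
im,d,m,C=look(('probe_grip','mat'),(0,42)); knob(C,d,(457,-289),(90,112))
for c in((418,-171),(493,-173),(568,-175),(643,-177)):
    try: knob(C,d,c,(42,60),20)
    except Exception as e: print(e)
E
```

```text
clock: 55.65
eef_pos: [459.8, -288.3, 82.3]
tool_rot: [3.141, -0.001, -0.027]
force: [0.3, -0.0, 0.4]
width: 42.7
gripper_force: 0.0
clock: 56.4
eef_pos: [458.8, -288.1, 291.2]
tool_rot: [3.142, 0.001, -0.028]
force: [0.3, 0.9, -0.1]
width: 42.7
gripper_force: 0.0
tcp [ 458.6 -288.   290.6] [-3.141e+00  2.000e-03 -2.700e-02]
probe_grip 0.71 [325.  94.] top 3047 mid [ 537.1 -370.5   17.3] ext [246.  54.  33.] z 9.2
mat 0.75 [283. 107.] top 22785 mid [ 497.2 -336.6   15.5] ext [341. 182.  31.] z 1.8
knob n 314 mid [ 458.2 -288.   101.4] ext [23. 23.  5.] z 102.7
knob n 258 mid [ 418.4 -169.3   44.5] ext [24. 25.  5.] z 45.9
knob n 303 mid [ 493.4 -171.5   44.6] ext [25. 25.  5.] z 45.8
knob n 357 mid [ 567.7 -173.4   44.8] ext [25. 26.  5.] z 45.8
knob n 431 mid [ 642.9 -175.8   44.8] ext [26. 25.  6.] z 45.7
```

Everything is in place: the knob tops stand at 46 mm, the pusher stands upright and the probe lies on the mat. Handing in.

```bash
python3 -c "
from cell import ctrl
print(ctrl.finish_job())"
```

```text
the job is handed in; nothing more can be done
None
```

The job is handed in (the interface returned no verdict): both dropped covers were drawn out with the probe, all four covers measured fully home, and the probe lies and the pusher stands on the mat, after about 56 s of robot time.

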